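# Sort two cooling reservoirs by weight into drain cradle and V-blocks

### The arm

A 7-joint arm with a two-finger parallel gripper is mounted at the origin on the work surface. World frame = base frame: x ahead of the robot, y to its left, z up, the work surface at z = 0. Lengths are in m, angles in rad, forces in N, time in s.
With the tool pointing down it reaches from about 0.425 to 1.025 m from the base axis. Payload 9.4 kg.
Tool frame: the origin (TCP) lies between the finger pads; the fingertips stand 22 mm ahead of it and the grasp point (between the pads) lies 3 mm ahead of it; z points along the fingers, x is the direction in which the jaws open and shut, and the axes are right-handed (so a half turn about z gives the same grasp; the last joint's range is limited). The gripper opens to 85 mm and grips with 20 to 120 N. Pads are 22 mm wide; open, the fingers measure 114 mm over their backs; the gripper's body (76 mm by 85 mm) begins 54 mm behind the grasp point. The pads swing forward as they close: fully open they stand 13 mm farther back than shut.
Start: joints at [-1.25, 0.599, -0.003, 1.599, 0.002, 0.943, -0.08], TCP at [0.281, 0.668, 0.228] pointing down, gripper open.
Joint ranges: [-2.57, 2.57], [-0.35, 1.97], [-1.29, 1.29], [0.11, 2.56], [-1.05, 4.19], [0.11, 1.86], [-2.63, 2.63]. Speed limits (rad/s): [2.22, 2.22, 3.01, 3.01, 3.14, 3.14, 3.14].

### API

Orientations are given as a rotation vector (axis times angle).
In Python, from cell import * gives the robot as it stands.
- The arm moves only by the shell command python3 -m pendant 'ROWS' [FORCE]. ROWS is a JSON object of lists of equal length, an entry for each row: "jaw": the finger opening in m, from 0 to 0.0854; "delta_pos": the shift along the tool's x, y, z in m, a list of three; "yaw": the turn about the tool's z in degrees. In form: {"jaw": [jaw, ...], "delta_pos": [[x, y, z], ...], "yaw": [yaw, ...]}. A call has 1 to 12 rows; each row shifts and turns the pose as measured when the row begins, along the tool's axes as they then stand; what a row does not reach is not made up. A row lasts 1/8 s, in which the tool goes at most 62.5 mm and 10.7 degrees, less where a joint would pass 70% of its speed; a pose out of reach is approached as far as the arm can. A call with a gripper value outside its range is refused whole. The fingers move at their own pace and stop on an object; FORCE is the grip in N (left out, the last holds). Time passes only in rows, so rows that do not move let the fingers close. It gives the time, the measured TCP pose, the force and the opening at its end, in the units of the state.
- get_state(): the state, without advancing time (a new reading comes with each control period).
- get_image(name): name is "scene" or "side" or "wrist"; returns a dict with "frame" (420x560x3 uint8, red, green, blue), "camera_matrix" (3x3 intrinsics, pixels), "k1" (the pictures are not rectified: a ray, as slopes to the right and down, at radius r is drawn at 1 + k1 r^2 times it, then the intrinsics apply), "R" (3x3) and "t" (3): a world point X has camera coordinates R X + t; the wrist camera has in their place "T_tool_cam" (4x4, takes a point from camera to tool coordinates, whose origin is the TCP and whose axes are the tool frame's). Camera axes: x right, y down, z forward; pixel columns grow to the right and rows downward; lengths in m; the calibration is good to about 2 mm. A picture is of the moment at which its call begins: read the wrist's pose just before it. There is no depth.
- job_done(): hands the job in, once; it reports no verdict.
The state is a dict: "clock": time; "q": joint angles; "qd": joint speeds; "joint_torque": joint torques, N m; "ee_pos": TCP position; "ee_rot": TCP orientation; "contact_force": force on the tool from outside, world axes, zero at the start; "moment": the same for the moment, N m; "width": finger opening in m.
Only numpy, scipy, OpenCV 4.12 (cv2) and the standard library are available. Lean on these libraries where they do the work, as an engineer would, in place of code of your own. Each camera call takes 0.05 s, during which the arm holds its last target.

### The job

Two identical closed reservoirs lie in the black foam insert: one is still full of coolant, the other empty, and only lifting them tells which. Lay the heavy one in the sloping V-cradle in the orange tub to drain, its brass valve at the low end, and lay the light one across the two level blue V-blocks, either way round. Each must be bedded in both its Vs, roughly centred along them, set down and not dropped; leave the bottle, the funnel and the screwdriver where they stand.

Things in the scene. Friction and masses are not known exactly. Their poses are not given: they have to be found in the camera images.
- reservoir_a: One of two identical closed reservoirs, one full (0.44 to 0.54 kg), the other empty (0.15 to 0.20 kg); only weight tells which, either may be either. Opal-white tube, black caps, 50 mm diameter all along, 180 mm long; a brass valve stub (14 mm thick, collar 19 mm) stands 20 mm out of one cap's middle. Origin: centre of the tube; x axis along it, away from the valve (valve at -x). Starts level in the foam.
- reservoir_b: One of two identical closed reservoirs, one full (0.44 to 0.54 kg), the other empty (0.15 to 0.20 kg); only weight tells which, either may be either. Opal-white tube, black caps, 50 mm diameter all along, 180 mm long; a brass valve stub (14 mm thick, collar 19 mm) stands 20 mm out of one cap's middle. Origin: centre of the tube; x axis along it, away from the valve (valve at -x). Starts level in the foam.
- reservoir_a_valve (a point): Outer tip of reservoir_a's brass valve, on the tube's axis, 110 mm from the tube's centre.
- reservoir_b_valve (a point): Outer tip of reservoir_b's brass valve, on the tube's axis, 110 mm from the tube's centre.
- foam_insert: Fixed black foam insert, 210 x 225 mm, slab 20 mm high; origin under its centre. Holds the reservoirs along its y axis at x = -55 and +55 mm, tube centre 45 mm above the table, valves towards +y. Blocks 13 mm above the slab, 50 to 90 mm either side of mid-length, stop rolling; the middle 100 mm of each tube is free for fingers down to the slab. Tubes lift straight out.
- drain_cradle: Sloping steel cradle fixed in the orange tub. Origin: where the centre of a bedded, centred reservoir lies, 138 mm above the table and 35 mm above the bottom of the Vs. x along the groove, rising 30 degrees roughly towards the robot (low end at -x, far); y across, level; z square to the groove, up. Two 90-degree V saddles, each 26 mm long, lie 50 mm either side of the origin and reach 27 mm out in y.
- drain_stop (a point): Middle of the top edge of the steel stop lip at the cradle's low end, at x = -93, z = -10 mm in the cradle's frame; it catches the low cap if the tube slides, and the valve passes over it. Between the saddles the cradle is free for fingers down to the spine, 41 mm below the groove axis.
- drain_tub: Orange drip tub, fixed, 300 x 190 mm with a flange out to 330 x 220 mm, rim 57 mm high; origin at the centre of its underside on the table, under the drain cradle's origin; its x axis has the same heading as the cradle's.
- v_blocks: Level pair of fixed blue V-blocks with 90-degree Vs, each 30 mm long, 72 mm wide, 57 mm high over the table, 50 mm either side of the middle. Origin: where the centre of a bedded, centred reservoir lies, 68 mm above the table and 35 mm above the bottom of the Vs. x along the groove (level), z up. Between the blocks it is free down to the base plate, 10 mm above the table.
- v_block_base: Aluminium base plate of the V-blocks, fixed, 210 x 110 x 10 mm, origin at the centre of its underside on the table, under the V-blocks' origin.
- coolant_bottle: Bystander: white plastic bottle with blue cap, 68 mm diameter, 190 mm high, upright; origin at the centre of its underside.
- funnel: Bystander: grey funnel standing mouth down, 100 mm diameter, 110 mm high; origin at the centre of its underside.
- screwdriver: Bystander: screwdriver with red handle, 200 mm long, lying on the table; origin near its middle, on the table.
Not all that is in view belongs to the job. What is shaped like the reservoir_b but purple or red is not meant.

How it is judged:
At the end, for the whole second after the job is handed in: The heavy reservoir rests in the drain cradle (loading it with over 3.6 N), valve at the low end, and the light one in the V-blocks, either way round; both at rest, centre within 25 mm along the groove, 6 mm across and 5 mm in height of the bedded position, axis within 0.06 rad of the groove (((x of reservoir_a in the frame of drain_cradle between -0.025 and 0.025 m and y of reservoir_a in the frame of drain_cradle between -0.006 and 0.006 m and z of reservoir_a in the frame of drain_cradle between -0.005 and 0.005 m and angle between the x axis of reservoir_a and the x axis of drain_cradle, either way round below 0.06 rad and linear speed of each of reservoir_a, reservoir_b below 0.02 m/s and angular speed of each of reservoir_a, reservoir_b below 0.2 rad/s and x of reservoir_a_valve in the frame of drain_cradle below -0.05 m and contact force between reservoir_a and drain_tub above 3.6 N and x of reservoir_b in the frame of v_blocks between -0.025 and 0.025 m and y of reservoir_b in the frame of v_blocks between -0.006 and 0.006 m and z of reservoir_b in the frame of v_blocks between -0.005 and 0.005 m and angle between the x axis of reservoir_b and the x axis of v_blocks, either way round below 0.06 rad) or (x of reservoir_b in the frame of drain_cradle between -0.025 and 0.025 m and y of reservoir_b in the frame of drain_cradle between -0.006 and 0.006 m and z of reservoir_b in the frame of drain_cradle between -0.005 and 0.005 m and angle between the x axis of reservoir_b and the x axis of drain_cradle, either way round below 0.06 rad and linear speed of each of reservoir_b, reservoir_a below 0.02 m/s and angular speed of each of reservoir_b, reservoir_a below 0.2 rad/s and x of reservoir_b_valve in the frame of drain_cradle below -0.05 m and contact force between reservoir_b and drain_tub above 3.6 N and x of reservoir_a in the frame of v_blocks between -0.025 and 0.025 m and y of reservoir_a in the frame of v_blocks between -0.006 and 0.006 m and z of reservoir_a in the frame of v_blocks between -0.005 and 0.005 m and angle between the x axis of reservoir_a and the x axis of v_blocks, either way round below 0.06 rad))); the robot touches nothing.
It fails at once if a bystander (bottle, funnel or screwdriver) is moved more than 30 mm (distance of any of coolant_bottle, funnel, screwdriver from where it was at the start of the episode above 0.03 m).
It fails at once if a reservoir is dropped: it moves faster than 0.5 m/s (a fall of more than about 12 mm) while the fingers do not hold it ((linear speed of reservoir_a above 0.5 m/s and contact force between reservoir_a and the fingers below 0.5 N) or (linear speed of reservoir_b above 0.5 m/s and contact force between reservoir_b and the fingers below 0.5 N)).
It also fails if it takes over 54 s, if anything falls off the work surface, if the arm or the gripper's body presses on something with over 40 N, if the wrist force passes 120 N, or if a joint passes its speed limit or range.

## Working session

There is one attempt and no reset: what is moved stays moved. The work goes in short steps, Python scripts to look and compute and a shell command to move; the robot and the scene stay as the last step left them, time stands still between calls to the robot, and variables do not carry over. Pictures are saved under pics/ and viewed, and the job is handed in when it is done.

```bash
mkdir -p pics; ls; python3 - <<'E'
from cell import *
import cv2,numpy as np
s=get_state();print({k:np.round(v,3).tolist() for k,v in s.items()})
for n in ["scene","side","wrist"]:
    d=get_image(n);cv2.imwrite(f"pics/{n}0.png",d["frame"][:,:,::-1])
    print(n,{k:np.round(v,4).tolist() for k,v in d.items() if k!="frame"})
E
```

```text
pics
{'clock': 0.0, 'q': [-1.25, 0.6, -0.003, 1.6, 0.002, 0.943, -0.08], 'qd': [0.001, 0.001, 0.001, -0.001, -0.001, 0.001, -0.001], 'joint_torque': [-0.001, -77.645, 1.564, -25.802, 0.012, 0.009, 0.0], 'ee_pos': [0.281, 0.668, 0.227], 'ee_rot': [2.616, 1.738, -0.002], 'contact_force': [0.564, -0.827, -0.613], 'moment': [-0.051, 0.019, 0.001], 'width': 0.085}
scene {'camera_matrix': [[460.6865, 0.0, 281.9358], [0.0, 460.6865, 203.2365], [0.0, 0.0, 1.0]], 'k1': -0.1105, 'R': [[0.1451, 0.9894, 0.0098], [0.8461, -0.119, -0.5196], [-0.5129, 0.0837, -0.8543]], 't': [-0.0766, -0.3663, 1.4802]}
side {'camera_matrix': [[420.8404, 0.0, 280.1984], [0.0, 420.8404, 207.0253], [0.0, 0.0, 1.0]], 'k1': -0.1304, 'R': [[0.7767, -0.6296, -0.0165], [-0.459, -0.548, -0.6993], [0.4312, 0.5507, -0.7147]], 't': [-0.3888, 0.3383, 1.0908]}
wrist {'camera_matrix': [[307.4225, 0.0, 277.9168], [0.0, 307.4225, 205.5808], [0.0, 0.0, 1.0]], 'k1': -0.0488, 'T_tool_cam': [[1.0, -0.0004, -0.0007, 0.0003], [0.0006, 0.9553, 0.2956, -0.0757], [0.0006, -0.2956, 0.9553, -0.1451], [0.0, 0.0, 0.0, 1.0]]}
```

View pics/scene0.png

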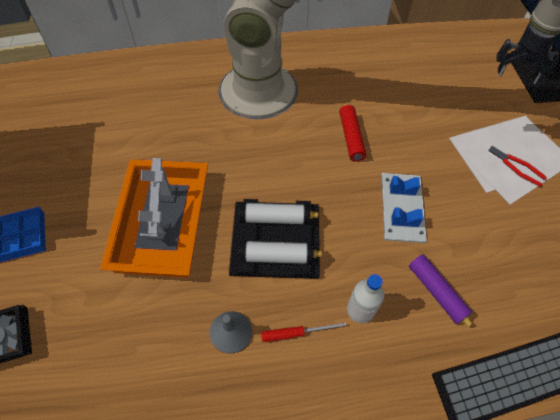

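View pics/side0.png

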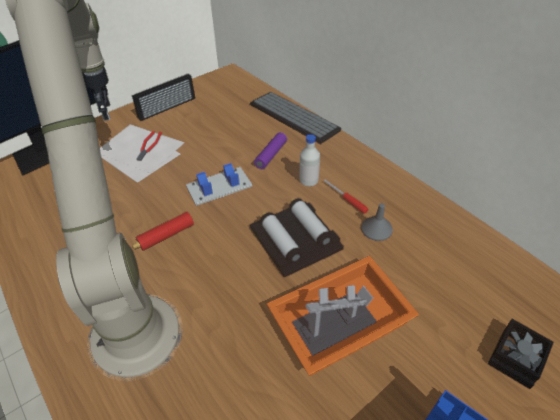

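View pics/wrist0.png

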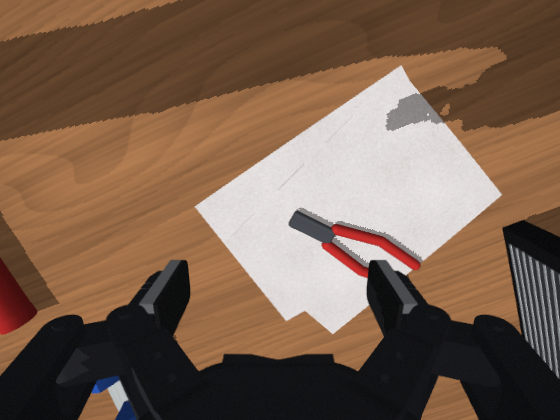

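The scene view shows the foam with its two white tubes at (275,238), valves to image right. The tub and cradle are at (160,215) and the V-blocks at (404,205). The funnel, screwdriver and bottle are at the bottom, and the red and purple decoys lie apart. Next I zoom in and measure.

```bash
cat > h.py <<'E'
from cell import *
import cv2,numpy as np
from scipy.spatial.transform import Rotation as Ro
def rays(d,px):
    px=np.asarray(px,float).reshape(-1,1,2)
    u=cv2.undistortPoints(px,np.asarray(d["camera_matrix"]),np.array([d["k1"],0,0,0.]))[:,0]
    v=np.c_[u,np.ones(len(u))]
    if "R" in d:
        R=np.asarray(d["R"]);t=np.asarray(d["t"]); return -R.T@t, v@R
    T=d["Tw"]; return T[:3,3], v@T[:3,:3].T
def plane(d,px,z):
    o,v=rays(d,px); return o+v*((z-o[2])/v[:,2])[:,None]
def tri(d1,p1,d2,p2):
    o1,v1=rays(d1,p1);o2,v2=rays(d2,p2);out=[]
    for a,b in zip(v1,v2):
        s=np.linalg.lstsq(np.c_[a,-b],o2-o1,rcond=None)[0]
        A=o1+a*s[0];B=o2+b*s[1];out.append(np.r_[(A+B)/2,np.linalg.norm(A-B)])
    return np.array(out)
def proj(d,X):
    if "R" in d: R=np.asarray(d["R"]);t=np.asarray(d["t"])
    else: T=np.linalg.inv(d["Tw"]);R=T[:3,:3];t=T[:3,3]
    return cv2.projectPoints(np.asarray(X,float).reshape(-1,1,3),cv2.Rodrigues(R)[0],t,np.asarray(d["camera_matrix"]),np.array([d["k1"],0,0,0.]))[0][:,0]
def tool():
    s=get_state();T=np.eye(4);T[:3,:3]=Ro.from_rotvec(s["ee_rot"]).as_matrix();T[:3,3]=s["ee_pos"];return T
def img(n):
    T=tool();d=get_image(n)
    if n=="wrist": d["Tw"]=T@np.asarray(d["T_tool_cam"])
    return d
def save(d,name,box=None,k=1):
    f=d["frame"][:,:,::-1]
    if box: f=f[box[1]:box[3],box[0]:box[2]]
    cv2.imwrite("pics/"+name,cv2.resize(f,None,fx=k,fy=k,interpolation=cv2.INTER_CUBIC))
E
python3 - <<'E'
from h import *
a=img("scene");b=img("side")
save(a,"s1.png",(95,150,295,290),4);save(a,"s2.png",(225,160,445,290),3.6);save(b,"s3.png",(180,140,430,370),2.6)
E
```

```text
(no output)
```

View pics/s1.png

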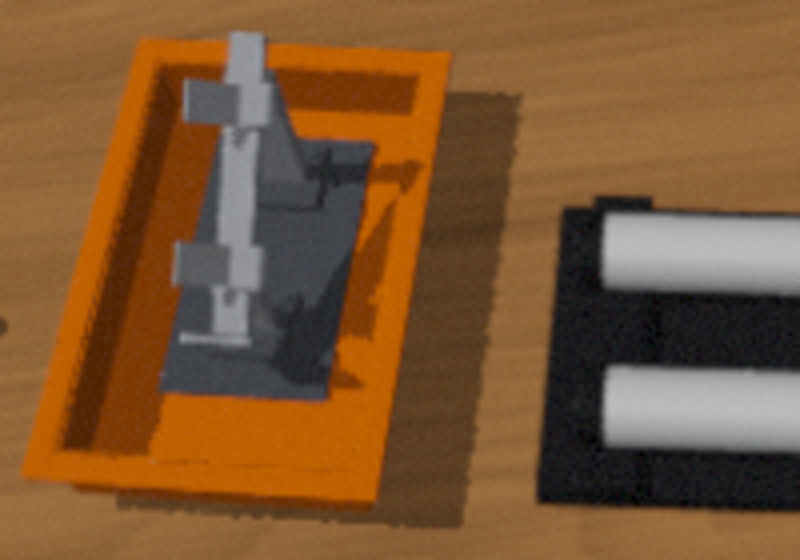

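View pics/s2.png

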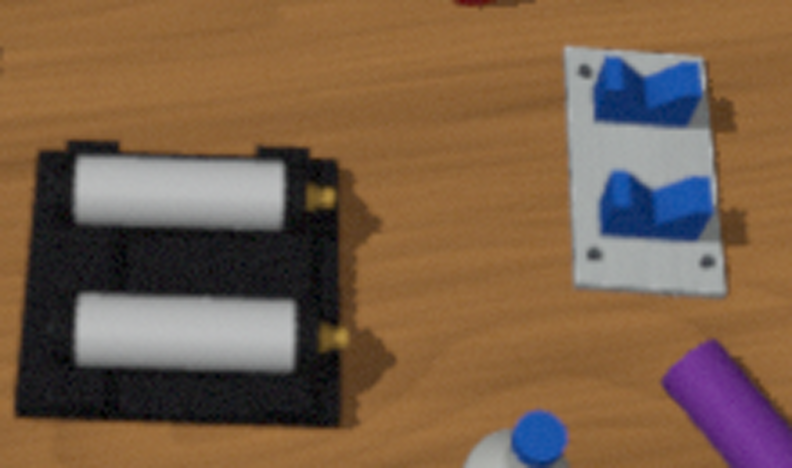

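View pics/s3.png

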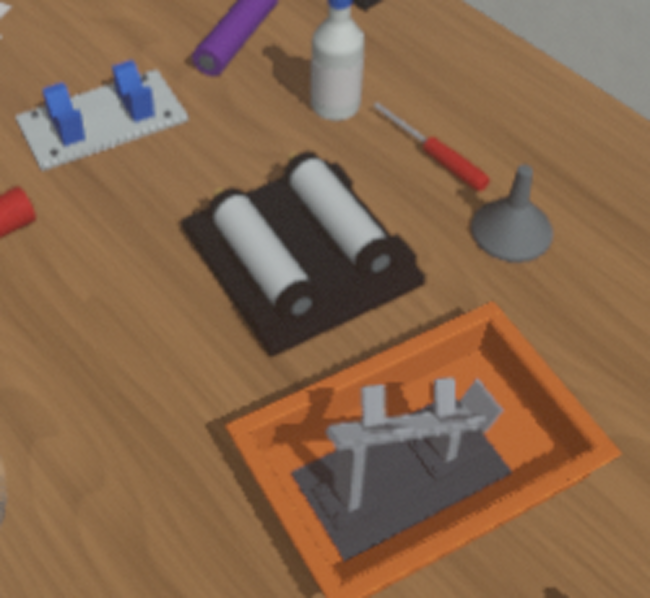

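```bash
python3 - <<'E'
from h import *
np.set_printoptions(suppress=True,precision=4)
a=img("scene");b=img("side")
for d in(a,b): print("cam",rays(d,[[280,205]])[0])
def mask(d,lo,hi,box):
    h=cv2.cvtColor(d["frame"],cv2.COLOR_RGB2HSV);m=cv2.inRange(h,lo,hi);z=np.zeros_like(m);x0,y0,x1,y1=box;z[y0:y1,x0:x1]=m[y0:y1,x0:x1];return z
def rect(d,m,z,name):
    cs=cv2.findContours(m,cv2.RETR_EXTERNAL,cv2.CHAIN_APPROX_NONE)[0];c=max(cs,key=cv2.contourArea)
    w=plane(d,c.reshape(-1,2),z)[:,:2]
    r=cv2.minAreaRect((w*1000).astype(np.float32));print(name,"ctr",np.round(r[0],1),"size",np.round(r[1],1),"ang",round(r[2],2))
for d,n,tb in((a,"scene",(90,140,225,290)),(b,"side",(255,250,430,375))):
    m=mask(d,(4,150,90),(16,255,255),tb);cv2.imwrite(f"pics/m_{n}.png",m);rect(d,m,0.057,n+" tub")
    # white tubes
    h=cv2.cvtColor(d["frame"],cv2.COLOR_RGB2HSV)
    fb=(230,195,325,280) if n=="scene" else(250,195,345,275)
    m=mask(d,(0,0,105),(180,60,255),fb)
    for c in sorted(cv2.findContours(m,cv2.RETR_EXTERNAL,cv2.CHAIN_APPROX_NONE)[0],key=cv2.contourArea)[-2:]:
        w=plane(d,c.reshape(-1,2),0.052)[:,:2];r=cv2.minAreaRect((w*1000).astype(np.float32));print(n,"tube",np.round(r[0],1),np.round(r[1],1),round(r[2],2))
    m=mask(d,(100,150,40),(125,255,255),(375,165,430,245) if n=="scene" else (180,150,260,210))
    cv2.imwrite(f"pics/mb_{n}.png",m)
    pb=(370,160,435,250) if n=="scene" else (180,155,258,207)
    m2=mask(d,(0,0,110),(180,50,255),pb)|mask(d,(100,150,40),(125,255,255),pb)
    rect(d,m2,0.010,n+" plate")
P=[[382.5,172.8],[421.1,176.1],[426.4,242.5],[385,239.7]]
print(plane(a,P,.01))
T=[[129.5,159.75],[208.2,163],[189,275.75],[100.5,269.5]]
print(plane(a,T,.057))
T2=np.array([[228,427],[493,303],[620,453]])/2.6+[180,140]
print(plane(b,T2,.057))
E
```

```text
cam [ 1.0802 -0.0916  1.075 ]
cam [-0.0132 -0.6601  1.0097]
scene tub ctr [ 431.7 -333.7] size [388.1 470.2] ang 85.31
scene tube [491.3 -15.2] [148.   52.8] 79.94
scene tube [601.1 -26.5] [148.   51.1] 79.94
scene plate ctr [495.1 337.8] size [112.  213.5] ang 77.15
side tub ctr [ 451.9 -314.8] size [225.6 332.7] ang 78.72
side tube [600.8 -14.3] [159.2  51.8] 80.05
side tube [491.7  -3.2] [159.   50.1] 80.03
side plate ctr [496.  348.1] size [148.3 213.3] ang 76.59
[[0.3804 0.3106 0.01  ]
 [0.4065 0.4183 0.01  ]
 [0.6121 0.3688 0.01  ]
 [0.5881 0.2623 0.01  ]]
[[ 0.2706 -0.39    0.057 ]
 [ 0.3134 -0.1731  0.057 ]
 [ 0.6375 -0.2394  0.057 ]
 [ 0.5933 -0.4527  0.057 ]]
[[ 0.3141 -0.1798  0.057 ]
 [ 0.6327 -0.2428  0.057 ]
 [ 0.5914 -0.4534  0.057 ]]
```

```bash
python3 - <<'E'
from h import *
np.set_printoptions(suppress=True,precision=4)
a=img("scene")
h=cv2.cvtColor(a["frame"],cv2.COLOR_RGB2HSV)
m=cv2.inRange(h,(15,120,90),(30,255,255));z=np.zeros_like(m);z[200:275,300:330]=m[200:275,300:330]
n,l,st,c=cv2.connectedComponentsWithStats(z);print(st[1:],c[1:])
for i in range(1,n):
    if st[i,4]>8:
        p=np.argwhere(l==i)[:,::-1];q=p[p[:,0]>=p[:,0].max()-0].mean(0);print("tip",q,plane(a,[q],.045),"cent",plane(a,[c[i]],.045))
F=np.array([[38,152],[338,160],[340,428],[16,415]])/3.6+[225,160]
w=plane(a,F,.02);print(w, w.mean(0))
print("left white ends",plane(a,np.array([[75,190],[76,330]])/3.6+[225,160],.05))
print("right white ends",plane(a,np.array([[284,195],[296,335]])/3.6+[225,160],.05))
B=plane(a,[[363,318],[231,345],[270,335],[347,324]],0);print("bottle funnel sd",B)
E
```

```text
[[300 200   1   1   1]
 [302 200   2   1   2]
 [306 200   1   1   1]
 [308 200  22  64 457]
 [320 211   1   1   1]
 [310 212   8   6  37]
 [320 213   1   2   2]
 [321 239   1   1   1]
 [321 246   1   1   1]
 [326 254   1   1   1]
 [327 257   1   1   1]
 [327 259   1   1   1]
 [329 258   1   1   1]
 [328 261   1   2   2]
 [322 265   2   3   3]
 [321 267   1   1   1]
 [321 266   9   9  47]] [[300.     200.    ]
 [302.5    200.    ]
 [306.     200.    ]
 [323.8271 227.7133]
 [320.     211.    ]
 [313.8919 214.2973]
 [320.     213.5   ]
 [321.     239.    ]
 [321.     246.    ]
 [326.     254.    ]
 [327.     257.    ]
 [327.     259.    ]
 [329.     258.    ]
 [328.     261.5   ]
 [322.6667 266.    ]
 [321.     267.    ]
 [326.1489 270.9787]]
tip [329.     227.9615] [[0.5512 0.117  0.045 ]] cent [[0.5487 0.1041 0.045 ]]
tip [317. 214.] [[0.5067 0.0943 0.045 ]] cent [[0.5064 0.0861 0.045 ]]
tip [329. 270.] [[0.6644 0.0944 0.045 ]] cent [[0.6659 0.0871 0.045 ]]
[[ 0.4263 -0.1111  0.02  ]
 [ 0.4644  0.1092  0.02  ]
 [ 0.674   0.0712  0.02  ]
 [ 0.6336 -0.1459  0.02  ]] [ 0.5496 -0.0192  0.02  ]
left white ends [[ 0.4803 -0.0874  0.05  ]
 [ 0.59   -0.0983  0.05  ]]
right white ends [[0.5052 0.0598 0.05  ]
 [0.6147 0.0494 0.05  ]]
bottle funnel sd [[ 0.7806  0.1594  0.    ]
 [ 0.7995 -0.1594  0.    ]
 [ 0.7887 -0.0665  0.    ]
 [ 0.7892  0.1182  0.    ]]
```

```bash
cat >> h.py <<'E'
def hd():
    T=tool();return np.degrees(np.arctan2(T[1,0],T[0,0]))
def plan(xyz,head,n):
    T=tool();p=T[:3,3];h0=hd();dh=(head-h0+180)%360-180;d=(np.array(xyz)-p)/n
    print("from",np.round(p,4),round(h0,2),"tilt",np.round(T[:3,2],3))
    D=[];Y=[]
    for i in range(n):
        th=np.radians(h0+dh*i/n);x=np.array([np.cos(th),np.sin(th),0]);y=np.array([np.sin(th),-np.cos(th),0])
        D.append([round(float(d@x),4),round(float(d@y),4),round(float(-d[2]),4)]);Y.append(round(-dh/n,2))
    print(D,"\nyaw",Y)
E
python3 -c "
from h import *
plan((0.493,-0.011,0.228),-9.9,12)"
```

```text
from [0.2808 0.6683 0.2281] 67.21 tilt [-0. -0. -1.]
[[-0.0453, 0.0382, 0.0], [-0.0408, 0.0431, 0.0], [-0.0357, 0.0474, 0.0], [-0.0302, 0.0511, 0.0], [-0.0243, 0.0541, 0.0], [-0.0181, 0.0565, 0.0], [-0.0116, 0.0582, 0.0], [-0.005, 0.0591, 0.0], [0.0016, 0.0593, 0.0], [0.0082, 0.0587, 0.0], [0.0147, 0.0574, 0.0], [0.0211, 0.0554, 0.0]] 
yaw [np.float64(6.43), np.float64(6.43), np.float64(6.43), np.float64(6.43), np.float64(6.43), np.float64(6.43), np.float64(6.43), np.float64(6.43), np.float64(6.43), np.float64(6.43), np.float64(6.43), np.float64(6.43)]
```

```bash
sed -i 's/Y.append(round(-dh\/n,2))/Y.append(round(float(-dh\/n),2))/' h.py; python3 -m pendant '{"jaw":[0.085,0.085,0.085,0.085,0.085,0.085,0.085,0.085,0.085,0.085,0.085,0.085],"delta_pos":[[-0.045,0.038,0],[-0.041,0.043,0],[-0.036,0.047,0],[-0.030,0.051,0],[-0.024,0.054,0],[-0.018,0.057,0],[-0.012,0.058,0],[-0.005,0.059,0],[0.002,0.059,0],[0.008,0.059,0],[0.015,0.057,0],[0.021,0.055,0]],"yaw":[6.4,6.4,6.4,6.4,6.4,6.4,6.4,6.4,6.4,6.4,6.4,6.4]}' 30; python3 -c "
from h import *
plan((0.493,-0.011,0.228),-9.9,2);save(img('wrist'),'w1.png')"
```

```text
clock: 1.9
ee_pos: [0.4885, -0.0274, 0.2278]
ee_rot: [-3.117, 0.317, -0.01]
contact_force: [0.9, 0.3, 0.7]
width: 0.0849
from [ 0.4885 -0.0274  0.2278] -11.6 tilt [ 0.007  0.008 -1.   ]
[[0.0006, -0.0085, -0.0001], [0.0007, -0.0085, -0.0001]] 
yaw [-0.85, -0.85]
```

View pics/w1.png

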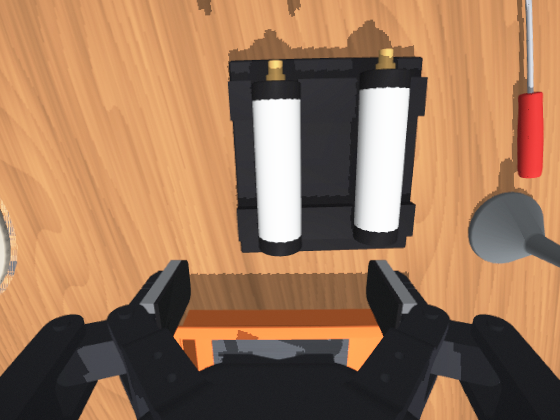

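```bash
python3 - <<'E'
from h import *
np.set_printoptions(suppress=True,precision=4)
w=img("wrist");h=cv2.cvtColor(w["frame"],cv2.COLOR_RGB2HSV);m=cv2.inRange(h,(0,0,170),(180,60,255))
n,l,st,c=cv2.connectedComponentsWithStats(m[:,240:420])
for i in range(1,n):
    if st[i,4]>2000:
        p=np.argwhere(l==i)[:,::-1]+[240,0]
        r0,r1=p[:,1].min(),p[:,1].max()
        E=[]
        for r in (r0+10,r1-12):
            x=p[p[:,1]==r][:,0];E.append([x.min(),r]);E.append([x.max(),r])
        q=plane(w,E,.052);m1=(q[0]+q[1])/2;m2=(q[2]+q[3])/2;v=m1-m2
        e=plane(w,[[p[p[:,1]==r0][:,0].mean(),r0],[p[p[:,1]==r1][:,0].mean(),r1]],.066)
        print("axis heading",np.degrees(np.arctan2(v[1],v[0])),"width",np.linalg.norm(q[0]-q[1]),"ends",e,"mid",e.mean(0),"len",np.linalg.norm(e[0]-e[1]),m1,m2)
print("tips",plane(w,[[275,61],[387,50]],.045),plane(w,[[280,252],[376,243]],.05))
E
```

```text
axis heading 79.93785750018003 width 0.04429144908240925 ends [[ 0.6205  0.0475  0.066 ]
 [ 0.5856 -0.0958  0.066 ]] mid [ 0.603  -0.0241  0.066 ] len 0.14749910889618464 [0.6133 0.041  0.052 ] [ 0.5905 -0.0876  0.052 ]
axis heading 79.96736375286686 width 0.04584765906253225 ends [[ 0.5126  0.0576  0.066 ]
 [ 0.477  -0.0844  0.066 ]] mid [ 0.4948 -0.0134  0.066 ] len 0.1463659693332041 [0.5035 0.0508 0.052 ] [ 0.481  -0.0764  0.052 ]
tips [[0.5155 0.0863 0.045 ]
 [0.626  0.0735 0.045 ]] [[ 0.4768 -0.114   0.05  ]
 [ 0.5874 -0.1274  0.05  ]]
```

```bash
python3 -m pendant '{"jaw":[0.085,0.085,0.085],"delta_pos":[[0.001,-0.009,0],[0.001,-0.008,0],[0,0,0]],"yaw":[-0.9,-0.8,0]}'; python3 - <<'E'
from h import *
np.set_printoptions(suppress=True,precision=4)
plan((0.4945,-0.015,0.052),-10,4)
s=get_state();print(s["contact_force"],s["qd"])
w=img("wrist");save(w,'w2.png')
h=cv2.cvtColor(w["frame"],cv2.COLOR_RGB2HSV);m=cv2.inRange(h,(0,0,170),(180,60,255))
n,l,st,c=cv2.connectedComponentsWithStats(m[:,240:420])
for i in range(1,n):
    if st[i,4]>2000:
        p=np.argwhere(l==i)[:,::-1]+[240,0]
        r0,r1=p[:,1].min(),p[:,1].max()
        e=plane(w,[[p[p[:,1]==r0][:,0].mean(),r0],[p[p[:,1]==r1][:,0].mean(),r1]],.066)
        print(r0,r1,"ends",e[:,:2],"mid",e.mean(0))
E
```

```text
clock: 2.38
ee_pos: [0.4948, -0.0125, 0.2283]
ee_rot: [-3.123, 0.274, -0.012]
contact_force: [0.1, -0.9, 0.4]
width: 0.0851
from [ 0.4948 -0.0125  0.2283] -10.03 tilt [ 0.009  0.006 -1.   ]
[[0.0, 0.0006, 0.0441], [0.0, 0.0006, 0.0441], [0.0, 0.0006, 0.0441], [0.0, 0.0006, 0.0441]] 
yaw [-0.01, -0.01, -0.01, -0.01]
[ 0.0527 -0.8572  0.3504] [-0.008  -0.004   0.0031  0.0045  0.0012  0.0005  0.0005]
107 247 ends [[ 0.6107  0.0492]
 [ 0.5893 -0.0964]] mid [ 0.6    -0.0236  0.066 ]
116 255 ends [[ 0.5054  0.0589]
 [ 0.4794 -0.0861]] mid [ 0.4924 -0.0136  0.066 ]
```

View pics/w2.png

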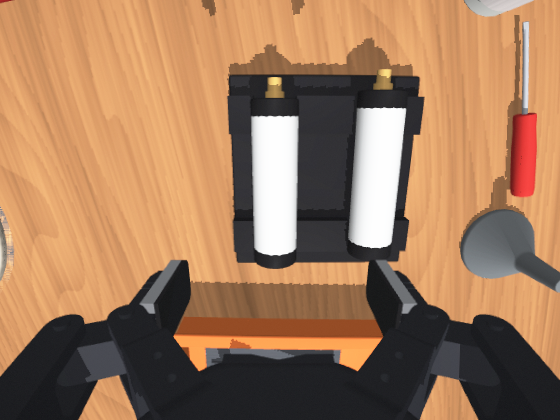

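```bash
python3 -m pendant '{"jaw":[0.085,0.085,0.085,0.085,0.085,0.085],"delta_pos":[[-0.001,0.001,0.045],[-0.001,0.001,0.045],[-0.001,0.001,0.040],[0,0.001,0.030],[0,0,0.010],[0,0,0.0]],"yaw":[0,0,0,0,0,0]}'; python3 - <<'E'
from h import *
plan((0.4925,-0.0145,0.053),-10,1); print(get_state()["contact_force"])
E
```

```text
clock: 3.18
ee_pos: [0.4945, -0.01, 0.055]
ee_rot: [-3.122, 0.259, -0.019]
contact_force: [-0.5, -0.2, -0.5]
width: 0.0848
from [ 0.4945 -0.01    0.055 ] -9.49 tilt [ 0.013  0.008 -1.   ]
[[-0.0013, 0.0047, 0.002]] 
yaw [0.51]
[-0.48248189 -0.2324845  -0.53045398]
```

```bash
python3 -m pendant '{"jaw":[0.085,0.085,0.04,0.04,0.04,0.04,0.04],"delta_pos":[[-0.001,0.005,0.002],[0,0,0],[0,0,0],[0,0,0],[0,0,0],[0,0,0],[0,0,0]],"yaw":[0.5,0,0,0,0,0,0]}' 35; python3 -c "
from h import *
plan((0.4925,-0.0145,0.053),-10,1);d=img('wrist');save(d,'w3.png')"
```

```text
clock: 4.05
ee_pos: [0.4932, -0.0145, 0.0564]
ee_rot: [-3.119, 0.272, -0.024]
contact_force: [-1.3, 0.2, 1.4]
width: 0.0399
from [ 0.4932 -0.0145  0.0564] -9.98 tilt [ 0.016  0.009 -1.   ]
[[-0.0007, 0.0001, 0.0034]] 
yaw [0.02]
```

View pics/w3.png

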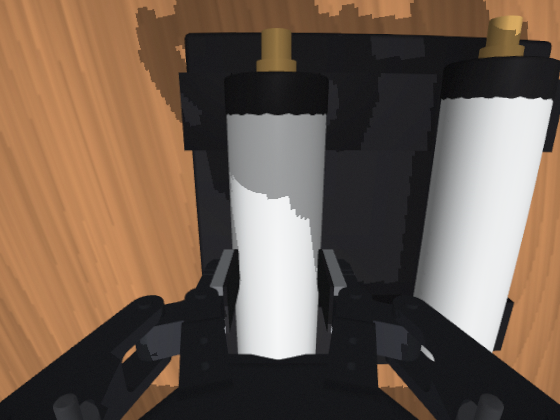

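```bash
python3 -m pendant '{"jaw":[0.02,0.02,0.02],"delta_pos":[[0,0,0],[0,0,0],[0,0,0]],"yaw":[0,0,0]}' 35; python3 -c "
from h import *
plan((0.4925,-0.0145,0.053),-10,1);d=img('wrist');save(d,'w4.png');save(img('scene'),'s4.png',(200,150,350,290),4);print(get_state())"
```

```text
clock: 4.47
ee_pos: [0.4932, -0.0145, 0.0582]
ee_rot: [-3.118, 0.273, -0.026]
contact_force: [-4.0, -0.0, 22.7]
width: 0.0319
from [ 0.4932 -0.0145  0.0582] -10.0 tilt [ 0.017  0.01  -1.   ]
[[-0.0007, 0.0001, 0.0052]] 
yaw [-0.0]
{'clock': 4.575, 'q': array([-0.20035524,  0.61683043,  0.17422801,  2.27818363, -0.44012553,
        0.25938306,  0.19295078]), 'qd': array([-0.00097435, -0.00089612, -0.00080284,  0.00235096, -0.0018245 ,
       -0.00097327,  0.00110421]), 'joint_torque': array([ 1.11153204e-02, -5.06643212e+01,  3.23848978e+00, -8.45030129e+00,
       -9.27802292e-02, -1.25474755e+00,  3.30694718e-03]), 'ee_pos': array([ 0.49316228, -0.01449191,  0.05841073]), 'ee_rot': array([-3.11799284,  0.27281272, -0.02588081]), 'contact_force': array([-4.08728733, -0.54976128, 21.08906547]), 'moment': array([ 0.08530949,  0.86748751, -0.00546754]), 'width': 0.03197715836025492}
```

View pics/w4.png

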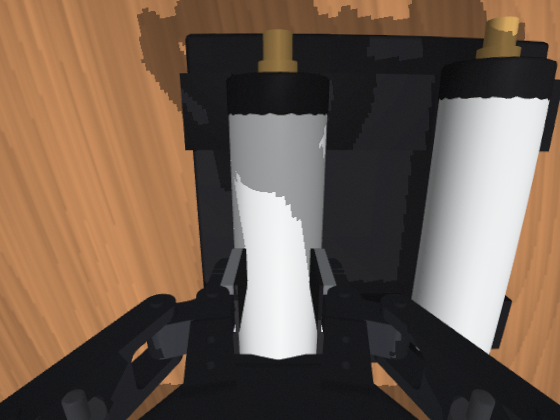

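View pics/s4.png

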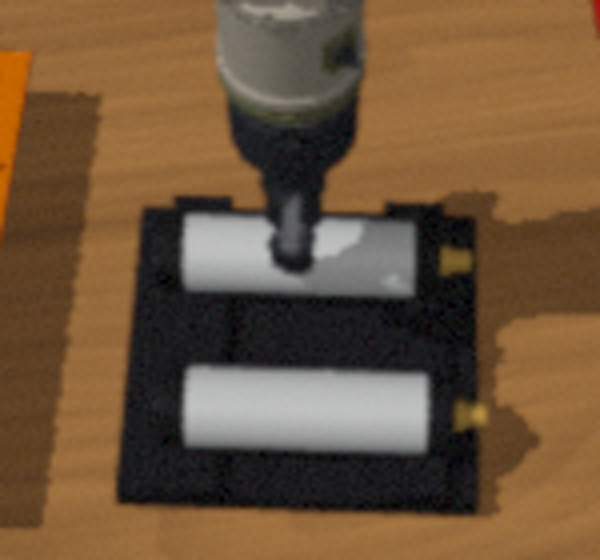

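The fingers closed past the 50 mm tube diameter and rode up on its upper half (width 32 mm, 22 N upward), so the grip was too high. I'll open and go lower.

```bash
python3 -m pendant '{"jaw":[0.085,0.085,0.085,0.085],"delta_pos":[[0,0,0],[0,0,0],[0,0,0.006],[0,0,0.006]],"yaw":[0,0,0,0]}' 30; python3 -c "
from h import *
plan((0.4925,-0.0145,0.046),-10,1);print(get_state()['contact_force'])"
```

```text
clock: 5.08
ee_pos: [0.4944, -0.0143, 0.046]
ee_rot: [-3.118, 0.272, -0.029]
contact_force: [0.1, -0.1, -0.0]
width: 0.0851
from [ 0.4944 -0.0143  0.046 ] -9.99 tilt [ 0.019  0.01  -1.   ]
[[-0.0018, 0.0006, -0.0]] 
yaw [0.01]
[ 0.05886411 -0.14814496 -0.00247342]
```

```bash
python3 -m pendant '{"jaw":[0.04,0.04,0.04,0.04,0.04],"delta_pos":[[-0.002,0,0],[0,0,0],[0,0,0],[0,0,0],[0,0,0]],"yaw":[0,0,0,0,0]}' 30; python3 -c "
from h import *
s=get_state();print(s['ee_pos'],s['contact_force'],s['moment'],s['width'])"
```

```text
clock: 5.7
ee_pos: [0.4924, -0.0142, 0.0457]
ee_rot: [-3.118, 0.273, -0.029]
contact_force: [-0.6, 0.7, -2.0]
width: 0.0463
[ 0.49239594 -0.01416519  0.0456649 ] [-0.59269917  0.69019811 -1.96748531] [0.03558875 0.07909352 0.06759867] 0.046314959614131575
```

```bash
python3 -m pendant '{"jaw":[0.04,0.04,0.04,0.04],"delta_pos":[[0,0,0],[0,0,-0.01],[0,0,-0.01],[0,0,0]],"yaw":[0,0,0,0]}' 30; python3 -c "
from h import *
s=get_state();print(s['ee_pos'],s['contact_force'],s['moment'],s['width'])
save(img('wrist'),'w5.png')"
```

```text
clock: 6.2
ee_pos: [0.4918, -0.0144, 0.0671]
ee_rot: [-3.118, 0.273, -0.028]
contact_force: [0.5, 0.3, -1.3]
width: 0.046
[ 0.49178479 -0.01440048  0.06707076] [ 0.53729522  0.28436779 -1.29870308] [-0.04070469 -0.03413439 -0.04263663] 0.04604731870050059
```

View pics/w5.png

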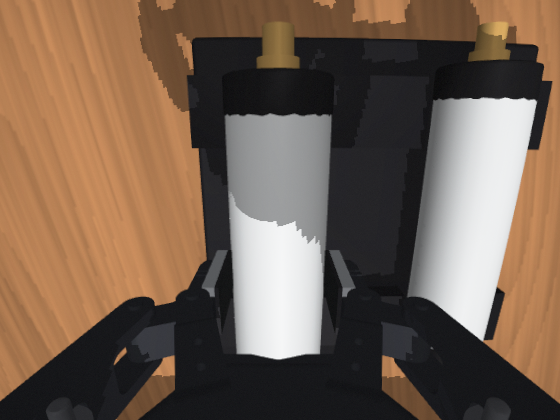

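```bash
python3 -m pendant '{"jaw":[0.04,0.04,0.04],"delta_pos":[[0,0,-0.045],[0,0,-0.045],[0,0,0]],"yaw":[0,0,0]}'; python3 -c "
from h import *
s=get_state();print(s['contact_force'],s['width'])
plan((0.497,0.340,0.158),76.8,10)"
```

```text
clock: 6.62
ee_pos: [0.4897, -0.0152, 0.1583]
ee_rot: [-3.118, 0.273, -0.025]
contact_force: [1.2, 0.2, -2.6]
width: 0.0457
[ 1.15437697  0.20620873 -2.55493917] 0.04568149559393133
from [ 0.4897 -0.0152  0.1583] -10.01 tilt [ 0.017  0.01  -1.   ]
[[-0.0055, -0.0351, 0.0], [-0.0001, -0.0355, 0.0], [0.0053, -0.0351, 0.0], [0.0105, -0.0339, 0.0], [0.0155, -0.032, 0.0], [0.0202, -0.0293, 0.0], [0.0243, -0.0259, 0.0], [0.028, -0.0219, 0.0], [0.031, -0.0174, 0.0], [0.0332, -0.0126, 0.0]] 
yaw [-8.68, -8.68, -8.68, -8.68, -8.68, -8.68, -8.68, -8.68, -8.68, -8.68]
```

```bash
python3 -c "
from h import *
for i in range(8):
    s=get_state();print(np.round(s['contact_force'],2),np.round(s['joint_torque'][[1,3]],2));get_image('wrist')"
```

```text
[ 1.15  0.21 -2.55] [-54.94 -15.99]
[-0.55  0.24 -2.55] [-54.66 -16.08]
[ 0.42  0.58 -1.7 ] [-54.59 -15.89]
[-0.22 -0.24 -1.79] [-54.22 -15.67]
[ 0.1  -0.28 -2.28] [-53.86 -15.49]
[-0.41  0.3  -2.94] [-53.54 -15.38]
[ 0.94 -0.08 -2.31] [-53.27 -15.31]
[-0.19  0.48 -2.14] [-53.06 -15.28]
```

Tube A reads about 2.2 N (a full one would be at least 4.3 N), so it's the light one and goes to the V-blocks.

```bash
python3 -m pendant '{"jaw":[0.04,0.04,0.04,0.04,0.04,0.04,0.04,0.04,0.04,0.04,0.04],"delta_pos":[[-0.006,-0.035,0],[0,-0.036,0],[0.005,-0.035,0],[0.011,-0.034,0],[0.016,-0.032,0],[0.020,-0.029,0],[0.024,-0.026,0],[0.028,-0.022,0],[0.031,-0.017,0],[0.033,-0.013,0],[0,0,0]],"yaw":[-8.7,-8.7,-8.7,-8.7,-8.7,-8.7,-8.7,-8.7,-8.7,-8.7,0]}'; python3 -c "
from h import *
s=get_state();print(s['contact_force'],s['width'])
plan((0.497,0.340,0.158),76.8,2);save(img('wrist'),'w6.png')"
```

```text
clock: 8.4
ee_pos: [0.4871, 0.3488, 0.1504]
ee_rot: [-2.413, -2.007, -0.006]
contact_force: [0.2, -0.5, -1.1]
width: 0.0464
[ 0.16924949 -0.50029681 -1.11474041] 0.046352643196181695
from [0.4871 0.3488 0.1504] 79.51 tilt [ 0.001  0.005 -1.   ]
[[-0.0034, 0.0057, -0.0038], [-0.0033, 0.0058, -0.0038]] 
yaw [1.36, 1.36]
```

View pics/w6.png

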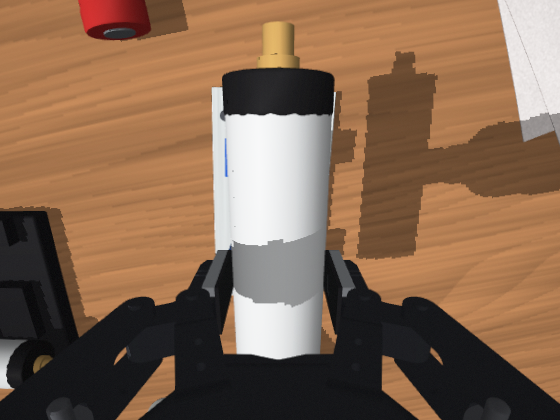

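```bash
python3 -m pendant '{"jaw":[0.04,0.04,0.04],"delta_pos":[[-0.003,0.006,0],[-0.003,0.006,0],[0,0,0]],"yaw":[1.4,1.3,0]}'; python3 - <<'E'
from h import *
np.set_printoptions(suppress=True,precision=4)
plan((0.497,0.340,0.07),76.8,4)
w=img("wrist");save(w,'w7.png')
# expected plate corners & blocks
c=np.array([0.497,0.340]);th=np.radians(-13.2);ux=np.array([np.cos(th),np.sin(th)]);uy=np.array([-ux[1],ux[0]])
for sx in(-1,1):
    for sy in(-1,1):
        p=c+ux*.105*sx+uy*.055*sy;print(sx,sy,proj(w,[[*p,.01]])[0])
E
```

```text
clock: 8.82
ee_pos: [0.4993, 0.3338, 0.1495]
ee_rot: [-2.475, -1.934, -0.0]
contact_force: [0.3, 0.7, -0.8]
width: 0.0457
from [0.4993 0.3338 0.1495] 76.01 tilt [-0.  0. -1.]
[[0.0014, -0.0009, 0.0199], [0.0014, -0.0009, 0.0199], [0.0014, -0.0009, 0.0199], [0.0014, -0.0009, 0.0199]] 
yaw [-0.2, -0.2, -0.2, -0.2]
-1 -1 [218.5929  72.5014]
-1 1 [346.0904  70.6351]
1 -1 [232.4473 286.4791]
1 1 [336.2687 285.1355]
```

View pics/w7.png

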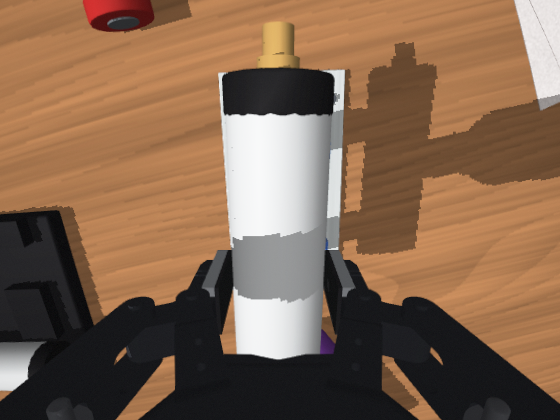

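```bash
python3 -m pendant '{"jaw":[0.04,0.04,0.04,0.04,0.04,0.04],"delta_pos":[[0.003,-0.002,0.02],[0.003,-0.002,0.02],[0,0,0.018],[0,0,0.01],[0,0,0.004],[0,0,0]],"yaw":[-0.4,-0.4,0,0,0,0]}'; python3 - <<'E'
from h import *
np.set_printoptions(suppress=True,precision=4)
plan((0.497,0.340,0.069),76.8,1);print(get_state()["contact_force"])
save(img("scene"),'s8.png',(330,130,470,270),4)
E
```

```text
clock: 9.62
ee_pos: [0.4975, 0.3407, 0.0771]
ee_rot: [-2.462, -1.95, -0.005]
contact_force: [-0.6, 1.0, -1.4]
width: 0.0463
from [0.4975 0.3407 0.0771] 76.75 tilt [ 0.002  0.002 -1.   ]
[[-0.0008, -0.0004, 0.0081]] 
yaw [-0.05]
[-0.6043  1.0124 -1.3912]
```

View pics/s8.png

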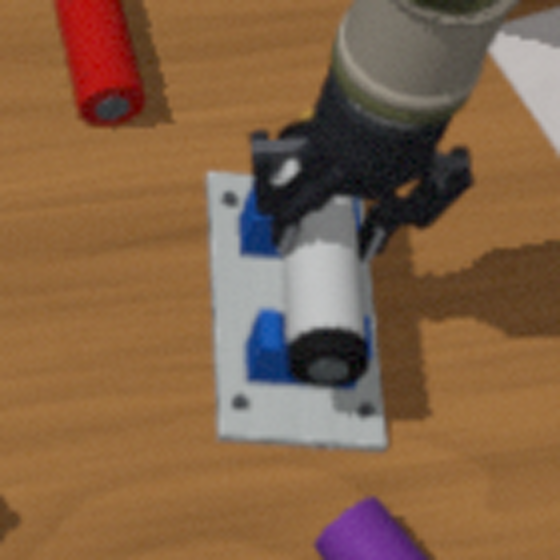

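Aligned above the Vs. Lowering slowly, watching the force.

```bash
python3 -m pendant '{"jaw":[0.04,0.04,0.04,0.04],"delta_pos":[[0,0,0.003],[0,0,0.003],[0,0,0.002],[0,0,0.001]],"yaw":[0,0,0,0]}'; python3 - <<'E'
from h import *
plan((0.497,0.340,0.069),76.8,1);print(get_state()["contact_force"])
E
```

```text
clock: 10.18
ee_pos: [0.4985, 0.3408, 0.0697]
ee_rot: [-2.463, -1.95, -0.008]
contact_force: [-2.3, -3.3, 11.1]
width: 0.0459
from [0.4985 0.3408 0.0697] 76.73 tilt [ 0.004  0.003 -1.   ]
[[-0.0011, -0.0013, 0.0007]] 
yaw [-0.07]
[-2.32457472 -3.32290722 11.12402722]
```

```bash
python3 -m pendant '{"jaw":[0.06,0.085,0.085,0.085,0.085,0.085,0.085],"delta_pos":[[0,0,0],[0,0,0],[0,0,0],[0,0,-0.03],[0,0,-0.05],[0,0,-0.06],[0,0,-0.05]],"yaw":[0,0,0,0,0,0,0]}'; python3 - <<'E'
from h import *
print(get_state()["contact_force"])
w=img("wrist");save(w,'w9.png');save(img("scene"),'s9.png',(330,130,470,270),4)
E
```

```text
clock: 11.05
ee_pos: [0.4962, 0.3397, 0.2609]
ee_rot: [-2.462, -1.95, 0.003]
contact_force: [1.7, -0.0, -0.7]
width: 0.085
[ 1.67741097 -0.04503725 -0.66119506]
```

View pics/w9.png

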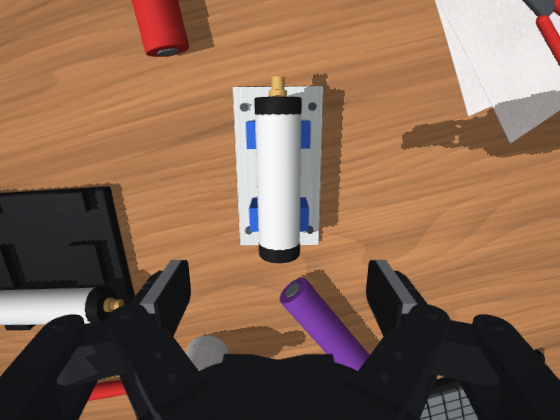

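View pics/s9.png

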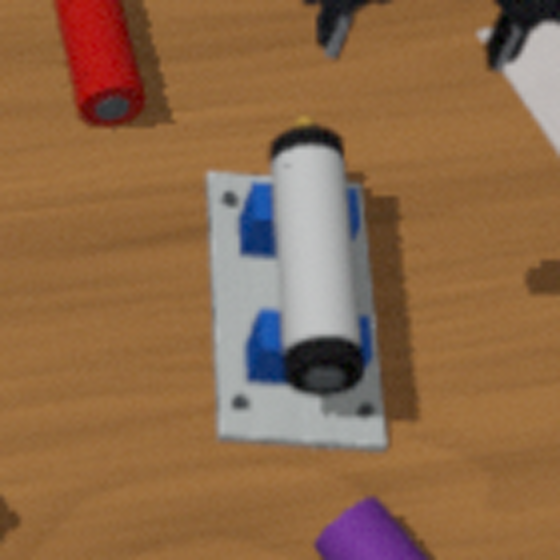

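```bash
python3 - <<'E'
from h import *
np.set_printoptions(suppress=True,precision=4)
w=img("wrist")
T=plane(w,[[233,87],[322,87],[320,244],[242,245]],.01);c=T.mean(0);print(T[:,:2],c)
ux=(T[3]+T[2]-T[0]-T[1]);ux/=np.linalg.norm(ux);print("groove",np.degrees(np.arctan2(ux[1],ux[0])))
h=cv2.cvtColor(w["frame"],cv2.COLOR_RGB2HSV);m=cv2.inRange(h,(0,0,150),(180,60,255))
# white extents along column ~278 between caps
f=w["frame"];col=f[80:280,278].mean(1);r=np.where(col>130)[0]+80;print(r.min(),r.max())
tip=plane(w,[[278,76]],.068);e=plane(w,[[278,115],[279,242]],.092)
for p in (tip[0],e[0],e[1],e.mean(0)): print((p-c)@ux, (p-c)@np.array([-ux[1],ux[0],0]))
rr=[]
for y in(130,230):
    row=f[y,225:330].min(1)if 0 else f[y,255:302].min(1)
    x=np.where(row>120)[0]+255;rr.append([x.min(),x.max()])
print(rr)
plan((0.603,-0.0245,0.158),-10,10)
E
```

```text
[[0.3857 0.3129]
 [0.4107 0.4189]
 [0.6158 0.3765]
 [0.5916 0.2684]] [0.5009 0.3442 0.01  ]
groove -11.956115091672881
88 278
-0.11176349288780922 0.000416912856936371
-0.0730137943887891 -0.0006083761432598266
0.06422210500960136 -0.0026540886288538013
-0.004395844689593901 -0.0016312323860568191
[[np.int64(255), np.int64(294)], [np.int64(255), np.int64(301)]]
from [0.4973 0.3405 0.2616] 76.76 tilt [ 0.002  0.002 -1.   ]
[[-0.0331, 0.0186, 0.0104], [-0.0299, 0.0234, 0.0104], [-0.026, 0.0277, 0.0104], [-0.0216, 0.0313, 0.0104], [-0.0166, 0.0342, 0.0104], [-0.0113, 0.0363, 0.0104], [-0.0057, 0.0376, 0.0104], [0.0001, 0.038, 0.0104], [0.0058, 0.0376, 0.0104], [0.0114, 0.0362, 0.0104]] 
yaw [8.68, 8.68, 8.68, 8.68, 8.68, 8.68, 8.68, 8.68, 8.68, 8.68]
```

```bash
python3 -m pendant '{"jaw":[0.085,0.085,0.085,0.085,0.085,0.085,0.085,0.085,0.085,0.085,0.085],"delta_pos":[[-0.033,0.019,0.01],[-0.030,0.023,0.01],[-0.026,0.028,0.01],[-0.022,0.031,0.01],[-0.017,0.034,0.01],[-0.011,0.036,0.01],[-0.006,0.038,0.01],[0,0.038,0.01],[0.006,0.038,0.01],[0.011,0.036,0.01],[0,0,0]],"yaw":[8.7,8.7,8.7,8.7,8.7,8.7,8.7,8.7,8.7,8.7,0]}'; python3 - <<'E'
from h import *
plan((0.603,-0.0245,0.158),-10,2)
save(img("wrist"),'w10.png')
E
```

```text
clock: 12.58
ee_pos: [0.5889, -0.0394, 0.1441]
ee_rot: [3.114, -0.354, -0.024]
contact_force: [-0.5, 0.1, -0.5]
width: 0.0851
from [ 0.5889 -0.0394  0.1441] -12.97 tilt [-0.016 -0.006 -1.   ]
[[0.0052, -0.0088, -0.007], [0.0054, -0.0087, -0.007]] 
yaw [-1.48, -1.48]
```

View pics/w10.png

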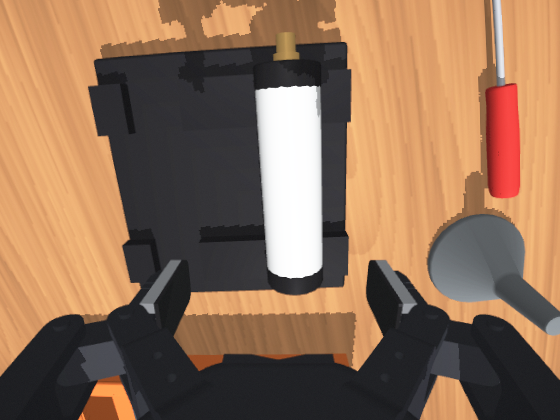

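```bash
python3 -m pendant '{"jaw":[0.085,0.085,0.085,0.085,0.085,0.085],"delta_pos":[[0.005,-0.009,0],[0.005,-0.009,0.01],[0.001,0,0.035],[0.001,0,0.035],[0,0,0.015],[0,0,0]],"yaw":[-1.5,-1.5,0,0,0,0]}'; python3 - <<'E'
from h import *
np.set_printoptions(suppress=True,precision=4)
plan((0.602,-0.0245,0.047),-10,1)
w=img("wrist");save(w,'w11.png');print(get_state()["contact_force"])
E
```

```text
clock: 13.38
ee_pos: [0.6049, -0.012, 0.0445]
ee_rot: [3.131, -0.233, -0.024]
contact_force: [0.1, -0.3, 0.2]
width: 0.0849
from [ 0.6049 -0.012   0.0445] -8.52 tilt [-0.015 -0.001 -1.   ]
[[-0.001, 0.0128, -0.0025]] 
yaw [1.48]
[ 0.7062 -0.0185 -0.253 ]
```

View pics/w11.png

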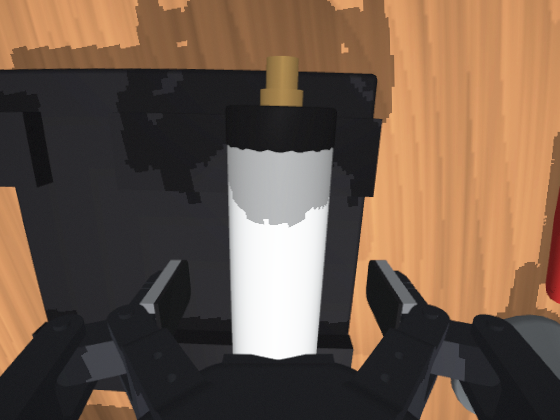

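```bash
python3 -m pendant '{"jaw":[0.085,0.085,0.085,0.04,0.04,0.04,0.04,0.04],"delta_pos":[[-0.001,0.007,-0.001],[0,0.006,-0.001],[0,0,0],[0,0,0],[0,0,0],[0,0,0],[0,0,0],[0,0,0]],"yaw":[1,0.5,0,0,0,0,0,0]}' 45; python3 - <<'E'
from h import *
np.set_printoptions(suppress=True,precision=4)
plan((0.602,-0.0245,0.047),-10,1)
w=img("wrist");save(w,'w12.png');print(get_state()["contact_force"])
E
```

```text
clock: 14.42
ee_pos: [0.6019, -0.0256, 0.052]
ee_rot: [3.129, -0.277, -0.019]
contact_force: [0.1, -0.0, -0.7]
width: 0.0411
from [ 0.6019 -0.0256  0.052 ] -10.13 tilt [-0.012  0.001 -1.   ]
[[-0.0001, -0.0011, 0.005]] 
yaw [-0.13]
[-0.7873 -0.8044  0.9029]
```

View pics/w12.png

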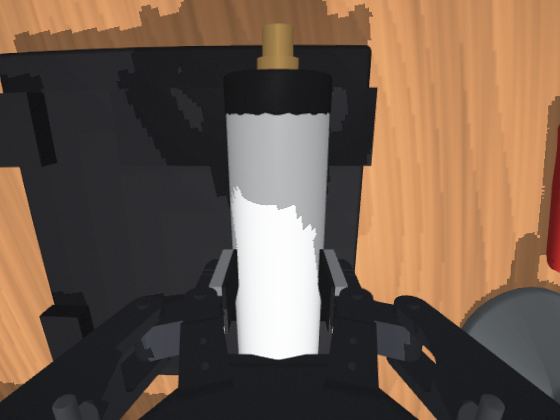

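```bash
python3 -m pendant '{"jaw":[0.085,0.085,0.085,0.085],"delta_pos":[[0,0,0],[0,0,0],[0,0,0.005],[0,0,0.005]],"yaw":[0,0,0,0]}' 40;  python3 -m pendant '{"jaw":[0.04,0.04,0.04,0.04,0.04],"delta_pos":[[0,0,0],[0,0,0],[0,0,0],[0,0,0],[0,0,0]],"yaw":[0,0,0,0,0]}' 40;python3 - <<'E'
from h import *
np.set_printoptions(suppress=True,precision=4)
plan((0.602,-0.0245,0.047),-10,1)
w=img("wrist");save(w,'w13.png');print(get_state()["contact_force"])
E
```

```text
clock: 14.98
ee_pos: [0.6023, -0.0252, 0.0412]
ee_rot: [3.129, -0.276, -0.018]
contact_force: [0.0, -0.4, -0.4]
width: 0.0852
clock: 15.6
ee_pos: [0.6017, -0.0252, 0.041]
ee_rot: [3.129, -0.277, -0.021]
contact_force: [-0.0, -0.0, -1.4]
width: 0.048
from [ 0.6017 -0.0252  0.041 ] -10.1 tilt [-0.013  0.001 -1.   ]
[[0.0001, -0.0008, -0.006]] 
yaw [-0.1]
[-0.0833  0.5312 -0.7241]
```

View pics/w13.png

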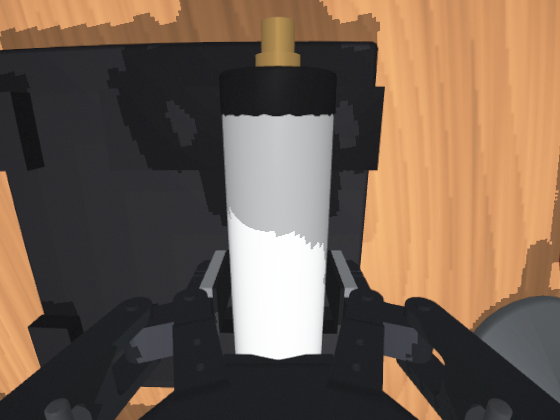

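```bash
python3 -m pendant '{"jaw":[0.04,0.04,0.04,0.04],"delta_pos":[[0,0,-0.01],[0,0,-0.02],[0,0,-0.03],[0,0,0]],"yaw":[0,0,0,0]}' 40;python3 - <<'E'
from h import *
np.set_printoptions(suppress=True,precision=4)
w=img("wrist");save(w,'w14.png')
for i in range(4):
    print(get_state()["contact_force"]);get_image("wrist")
save(img("side"),'d14.png',(230,140,370,290),4)
E
```

```text
clock: 16.15
ee_pos: [0.6014, -0.0253, 0.1024]
ee_rot: [3.129, -0.277, -0.025]
contact_force: [1.0, 0.1, -4.8]
width: 0.0476
[ 0.2604  0.452  -4.5238]
[-0.4214 -0.4761 -5.3029]
[ 0.5553 -0.2892 -4.797 ]
[-0.1755  0.4457 -5.911 ]
```

View pics/d14.png

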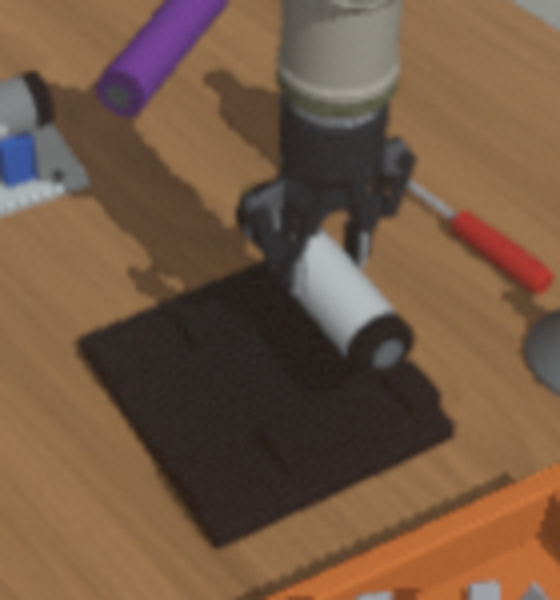

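View pics/w14.png

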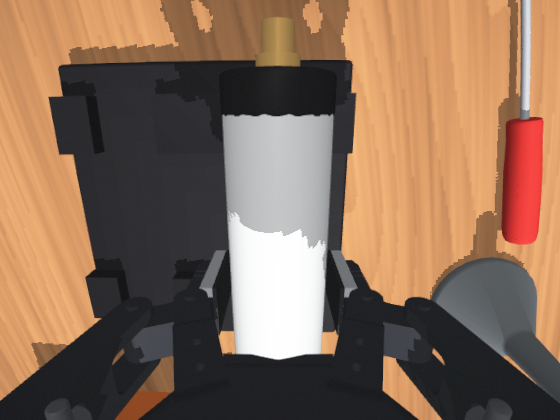

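```bash
python3 -m pendant '{"jaw":[0.04,0.04,0.04,0.04],"delta_pos":[[0,0,-0.05],[0,0,-0.055],[0,0,-0.05],[0,0,0]],"yaw":[0,0,0,0]}' 40;python3 - <<'E'
from h import *
plan((0.4466,-0.3136,0.26),-101.3,10)
E
```

```text
clock: 16.95
ee_pos: [0.6019, -0.0256, 0.2546]
ee_rot: [3.126, -0.278, -0.045]
contact_force: [-0.1, 0.4, -5.9]
width: 0.0476
from [ 0.6019 -0.0256  0.2546] -10.16 tilt [-0.029 -0.    -1.   ]
[[-0.0102, 0.0311, -0.0005], [-0.0052, 0.0323, -0.0005], [0.0, 0.0327, -0.0005], [0.0052, 0.0323, -0.0005], [0.0103, 0.0311, -0.0005], [0.0151, 0.029, -0.0005], [0.0195, 0.0263, -0.0005], [0.0234, 0.0229, -0.0005], [0.0267, 0.0189, -0.0005], [0.0294, 0.0144, -0.0005]] 
yaw [9.11, 9.11, 9.11, 9.11, 9.11, 9.11, 9.11, 9.11, 9.11, 9.11]
```

```bash
python3 -m pendant '{"jaw":[0.04,0.04,0.04,0.04,0.04,0.04,0.04,0.04,0.04,0.04,0.04],"delta_pos":[[-0.010,0.031,-0.001],[-0.005,0.032,-0.001],[0,0.033,-0.001],[0.005,0.032,-0.001],[0.010,0.031,-0.001],[0.015,0.029,-0.001],[0.020,0.026,-0.001],[0.023,0.023,-0.001],[0.027,0.019,-0.001],[0.029,0.014,-0.001],[0,0,0]],"yaw":[9.1,9.1,9.1,9.1,9.1,9.1,9.1,9.1,9.1,9.1,0]}' 40;python3 - <<'E'
from h import *
plan((0.4466,-0.3136,0.24),-101.3,2)
save(img("wrist"),'w15.png');save(img("scene"),'s15.png',(80,120,240,280),3.7);save(img("side"),'d15.png',(230,210,450,380),3.5)
E
```

```text
clock: 18.32
ee_pos: [0.429, -0.3128, 0.2526]
ee_rot: [1.906, -2.444, -0.056]
contact_force: [-0.3, 0.9, -5.3]
width: 0.0475
from [ 0.429  -0.3128  0.2526] -104.07 tilt [-0.055  0.003 -0.998]
[[-0.0018, -0.0086, 0.0063], [-0.0015, -0.0087, 0.0063]] 
yaw [-1.38, -1.38]
```

View pics/w15.png

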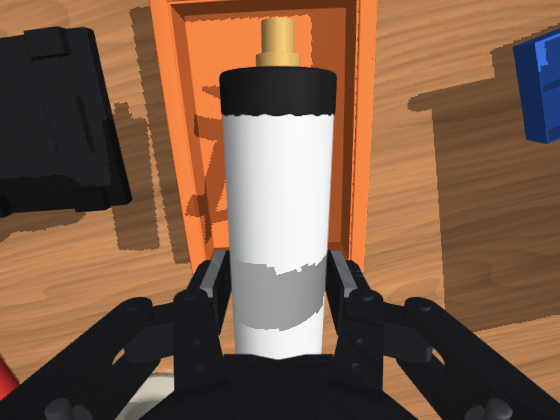

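View pics/s15.png

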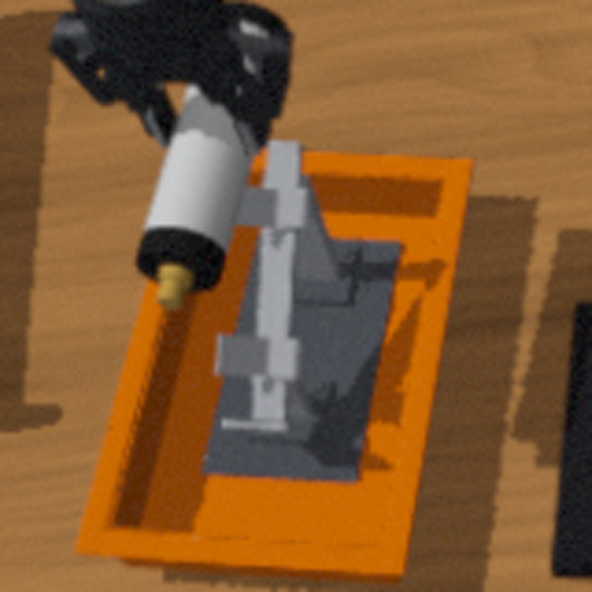

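View pics/d15.png

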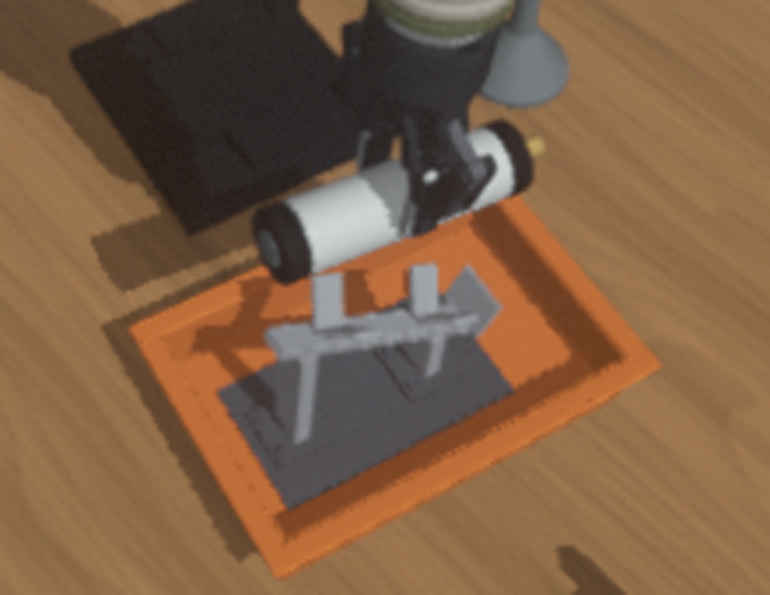

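```bash
cat > cr.py <<'E'
from h import *
def cradle(c=(0.4535,-0.315),hh=168.7):
    a=np.radians(hh);b=np.radians(30)
    u=np.array([np.cos(a),np.sin(a),0]);x=u*np.cos(b)+np.array([0,0,1])*np.sin(b)
    y=np.array([-u[1],u[0],0]);z=np.cross(x,y);T=np.eye(4);T[:3,:3]=np.c_[x,y,z];T[:3,3]=[c[0],c[1],.138];return T
E
python3 - <<'E'
from cr import *
T=cradle()
pts=[];
for x in(63,37,-37,-63):
    for y in(-27,27): pts.append([x,y,-8])
pts+=[[-93,0,-10],[63,0,-35],[-63,0,-35]]
X=(np.array(pts)/1000)@T[:3,:3].T+T[:3,3]
for n,b,k in(("scene",(80,120),3.7),("side",(230,210),3.5)):
    d=img(n);p=proj(d,X);f=cv2.imread(f"pics/{'s15' if n=='scene' else 'd15'}.png")
    for q in (p-b)*k: cv2.circle(f,tuple(int(v) for v in q),3,(255,0,255),-1)
    cv2.imwrite(f"pics/o_{n}.png",f)
E
```

```text
(no output)
```

View pics/o_scene.png

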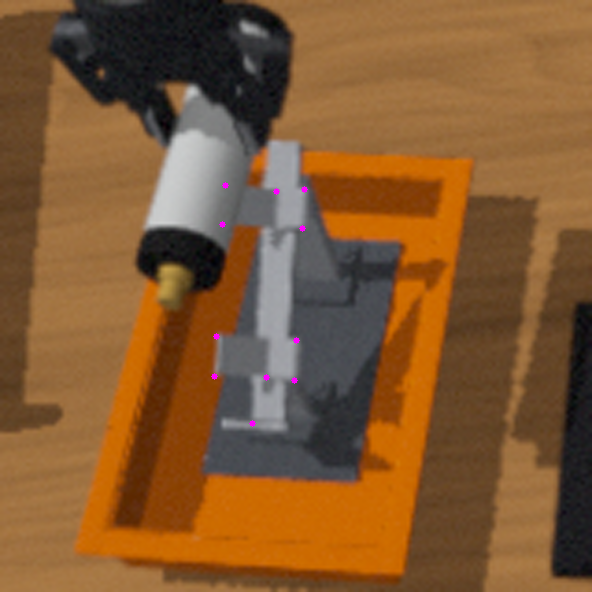

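View pics/o_side.png

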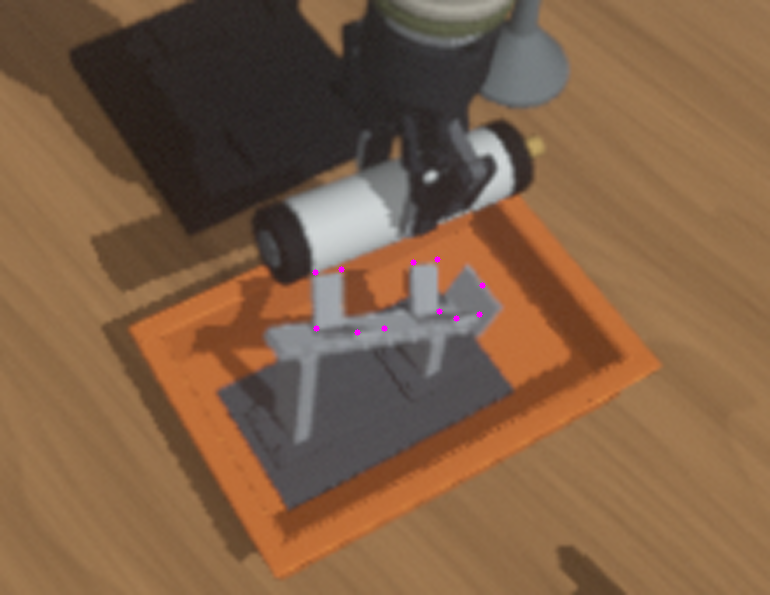

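```bash
cat >> h.py <<'E'
def rel(xyz):
    T=tool();print("need tool delta",np.round(T[:3,:3].T@(np.array(xyz)-T[:3,3]),4),"head",round(hd(),2),"pos",np.round(T[:3,3],4),"tilt",np.round(T[:3,2],3))
E
python3 -c "
from h import *
rel((0.4484,-0.314,0.2))"
```

```text
need tool delta [-0.0007 -0.02    0.0521] head -103.61 pos [ 0.4316 -0.3101  0.2531] tilt [-0.054  0.004 -0.999]
```

```bash
python3 -m pendant '{"jaw":[0.04,0.04,0.04,0.04],"delta_pos":[[0,-0.010,0],[0,-0.010,0.01],[0,0,0.02],[0,0,0.01]],"yaw":[-1.2,-1.1,0,0]}' 30;python3 - <<'E'
from h import *
rel((0.4484,-0.314,0.19));print(get_state()["contact_force"])
E
```

```text
clock: 19.08
ee_pos: [0.4535, -0.3132, 0.21]
ee_rot: [1.98, -2.39, -0.056]
contact_force: [-0.3, 1.2, -3.8]
width: 0.0474
need tool delta [0.0016 0.0039 0.0203] head -100.71 pos [ 0.4535 -0.3132  0.21  ] tilt [-0.051  0.004 -0.999]
[-0.27384286  1.20639099 -3.77705865]
```

```bash
python3 -m pendant '{"jaw":[0.04,0.04,0.04,0.04],"delta_pos":[[0.002,0.004,0.01],[0,0,0.01],[0,0,0.008],[0,0,0]],"yaw":[0.6,0,0,0]}' 30;python3 - <<'E'
from h import *
rel((0.4484,-0.314,0.137));print(get_state()["contact_force"])
save(img("scene"),'s16.png',(80,120,240,280),3.7);save(img("side"),'d16.png',(230,210,450,380),3.5)
E
```

```text
clock: 19.58
ee_pos: [0.4476, -0.3145, 0.1799]
ee_rot: [1.967, -2.4, -0.056]
contact_force: [-0.1, 0.6, -3.8]
width: 0.0476
need tool delta [-0.001  -0.0029  0.0428] head -101.32 pos [ 0.4476 -0.3145  0.1799] tilt [-0.052  0.004 -0.999]
[-0.13512418  0.59373117 -3.8332734 ]
```

View pics/s16.png

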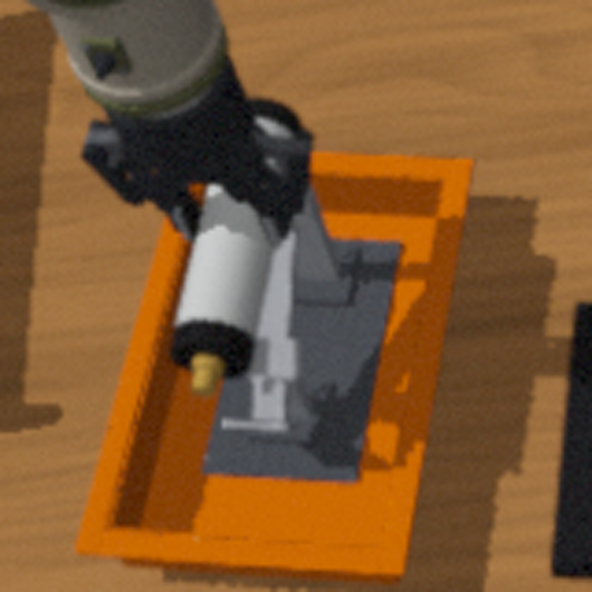

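View pics/d16.png

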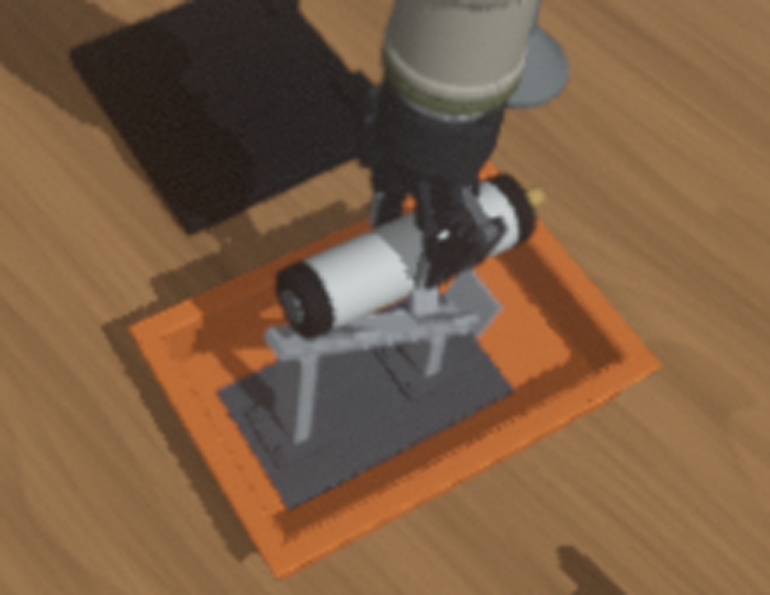

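```bash
python3 -m pendant '{"jaw":[0.04,0.04,0.04,0.04],"delta_pos":[[0,-0.001,0.006],[0,0,0.006],[0,0,0.005],[0,0,0.004]],"yaw":[0,0,0,0]}' 25;python3 - <<'E'
from h import *
rel((0.4484,-0.314,0.137));s=get_state();print(s["contact_force"],s["moment"],s["width"])
E
```

```text
clock: 20.18
ee_pos: [0.4497, -0.3148, 0.1594]
ee_rot: [1.97, -2.402, -0.051]
contact_force: [2.4, 4.9, 0.6]
width: 0.047
need tool delta [-0.0007  0.0004  0.0224] head -101.27 pos [ 0.4497 -0.3148  0.1594] tilt [-0.048  0.003 -0.999]
[2.44133623 4.93482254 0.58258266] [ 1.18320286 -0.32571994 -0.32252187] 0.04702099921958108
```

```bash
python3 -m pendant '{"jaw":[0.04,0.04,0.04],"delta_pos":[[-0.003,0,0.002],[0,0,0.004],[0,0,0.002]],"yaw":[0,0,0]}' 25;python3 - <<'E'
from h import *
rel((0.4484,-0.314,0.137));s=get_state();print(s["contact_force"],s["moment"],s["width"])
save(img("scene"),'s17.png',(80,120,240,280),3.7);save(img("side"),'d17.png',(230,210,450,380),3.5);save(img("wrist"),'w17.png')
E
```

```text
clock: 20.55
ee_pos: [0.4516, -0.3132, 0.1515]
ee_rot: [1.971, -2.401, -0.044]
contact_force: [3.7, 0.0, 0.0]
width: 0.0474
need tool delta [0.0013 0.0023 0.0147] head -101.24 pos [ 0.4516 -0.3132  0.1515] tilt [-0.045  0.    -0.999]
[3.73690151e+00 3.28419492e-03 3.30175928e-02] [ 0.05171242 -0.64166741 -0.06176003] 0.04744574882332981
```

View pics/s17.png

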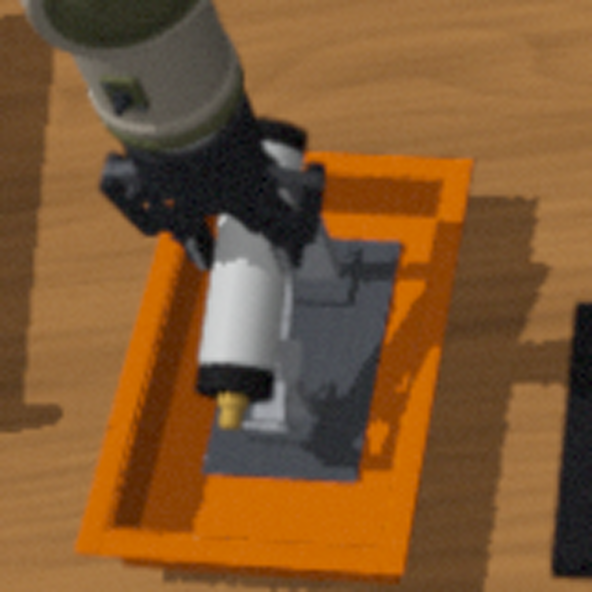

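View pics/d17.png

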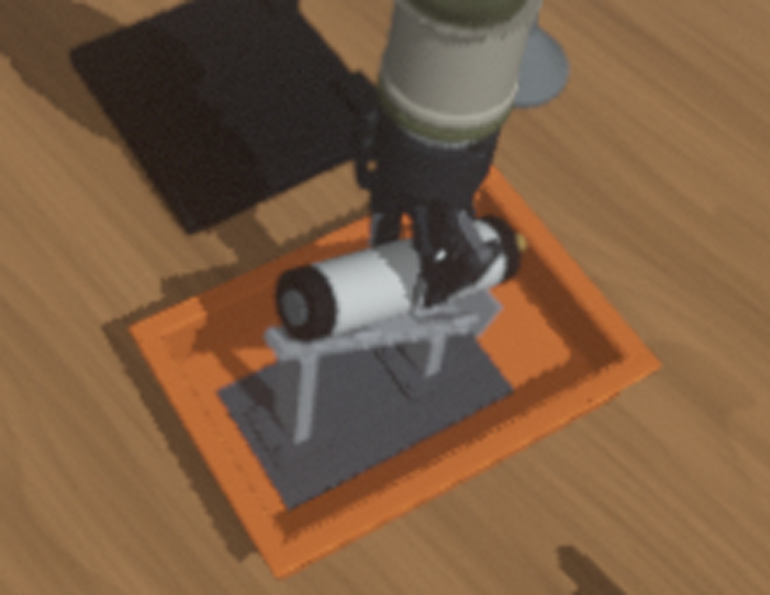

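View pics/w17.png

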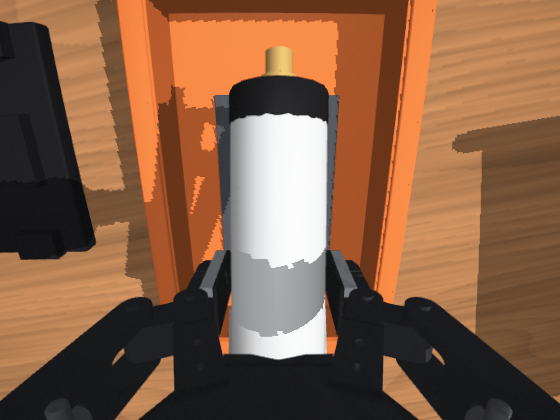

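```bash
python3 -m pendant '{"jaw":[0.04,0.04,0.04,0.04],"delta_pos":[[0,0.002,0.004],[0,0.001,0.003],[0,0,0.003],[0,0,0]],"yaw":[0,0,0,0]}' 25;python3 - <<'E'
from h import *
rel((0.4484,-0.314,0.137));s=get_state();print(s["contact_force"],s["moment"],s["width"])
save(img("side"),'d18.png',(230,210,450,380),3.5);save(img("wrist"),'w18.png')
E
```

```text
clock: 21.2
ee_pos: [0.4497, -0.3127, 0.1424]
ee_rot: [1.974, -2.402, -0.041]
contact_force: [3.8, 0.1, 2.1]
width: 0.0469
need tool delta [0.0015 0.0008 0.0054] head -101.18 pos [ 0.4497 -0.3127  0.1424] tilt [-0.042 -0.    -0.999]
[3.78866597 0.0759873  2.05035761] [ 0.17857141 -0.63750935  0.09268999] 0.04692830050771226
```

View pics/d18.png

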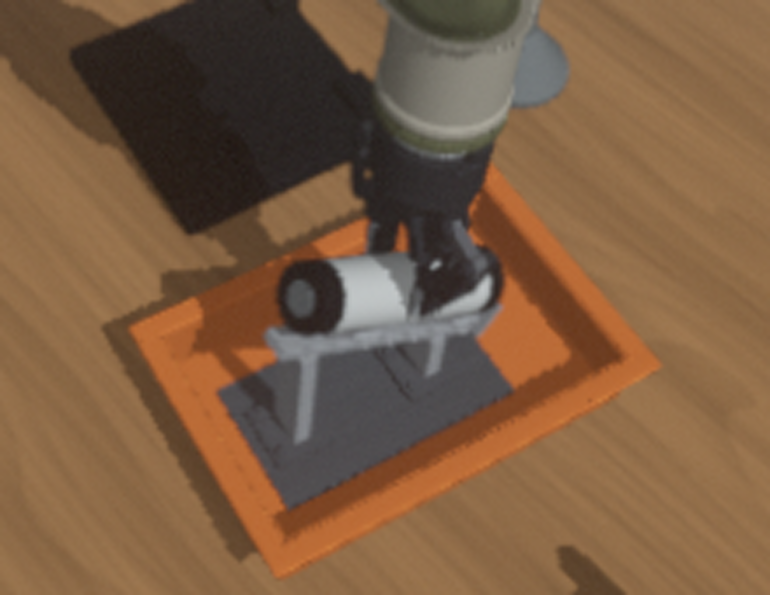

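View pics/w18.png

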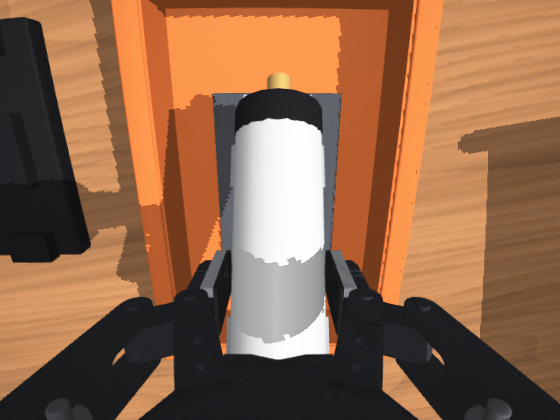

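```bash
python3 -m pendant '{"jaw":[0.04,0.04,0.04],"delta_pos":[[0,0.001,0.002],[0,0,0.002],[0,0,0.001]],"yaw":[0,0,0]}' 25;python3 - <<'E'
from h import *
rel((0.4484,-0.314,0.137));s=get_state();print(s["contact_force"],s["moment"],s["width"])
save(img("side"),'d19.png',(230,210,450,380),3.5)
E
```

```text
clock: 21.68
ee_pos: [0.45, -0.3127, 0.1419]
ee_rot: [1.978, -2.406, -0.038]
contact_force: [1.1, 3.9, 12.8]
width: 0.0474
need tool delta [0.0016 0.0012 0.005 ] head -101.14 pos [ 0.45   -0.3127  0.1419] tilt [-0.036  0.002 -0.999]
[ 1.06730938  3.92401988 12.79013181] [0.67452875 0.03077136 0.11277802] 0.04737762712273703
```

View pics/d19.png

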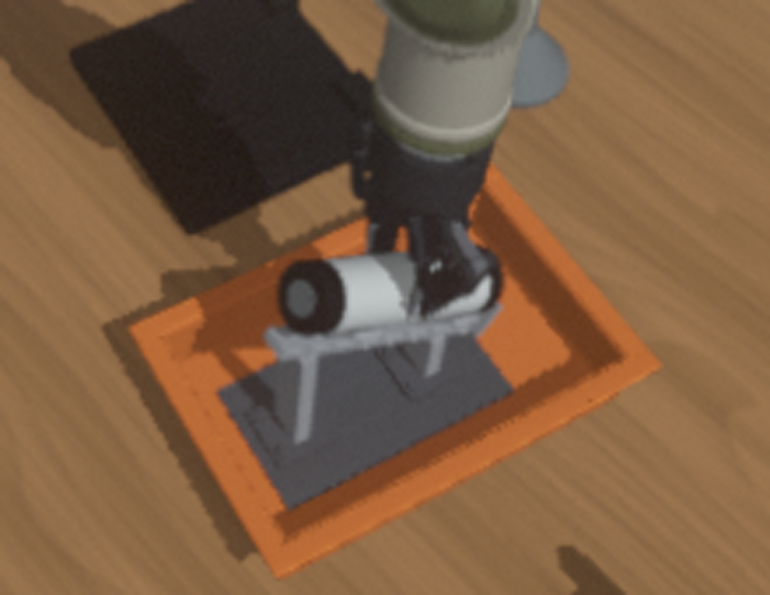

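```bash
python3 - <<'E'
from cr import *
T=cradle();np.set_printoptions(precision=1,suppress=True)
d=img("side");a=img("scene")
save(a,'s19.png',(80,120,240,280),3.7);f=cv2.imread('pics/s19.png');g=cv2.imread('pics/d19.png')
for x0 in(0,.006,.012):
    X=[[x0+.09,0,0],[x0+.09,0,.025],[x0-.09,0,.025],[x0-.11,0,0],[x0-.09,0.025,0],[x0-.09,-0.025,0]]
    X=np.array(X)@T[:3,:3].T+T[:3,3]
    p=(proj(d,X)-[230,210])*3.5;q=(proj(a,X)-[80,120])*3.7;print(x0,p[0],q[3])
    if x0==.006:
        for r in p:cv2.circle(g,tuple(r.astype(int)),3,(255,0,255),-1)
        for r in q:cv2.circle(f,tuple(r.astype(int)),3,(255,0,255),-1)
cv2.imwrite('pics/of.png',f);cv2.imwrite('pics/og.png',g)
E
```

```text
0 [312.9 297.3] [246.8 450.5]
0.006 [306.3 298.1] [247.3 441.3]
0.012 [299.7 298.8] [247.8 432.2]
```

View pics/of.png

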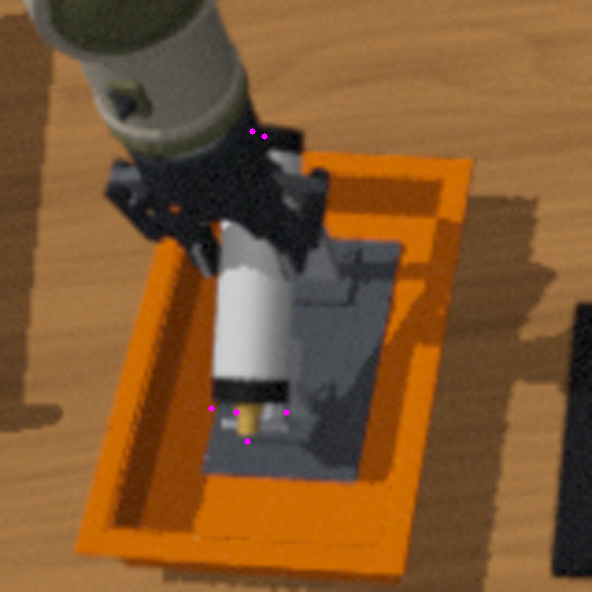

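View pics/og.png

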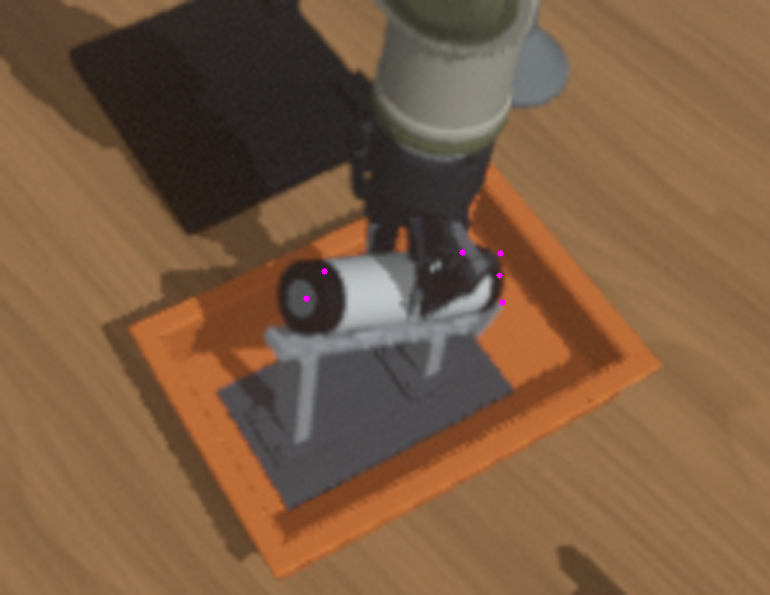

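```bash
python3 -m pendant '{"jaw":[0.052,0.054,0.06],"delta_pos":[[0,0,0],[0,0,0],[0,0,0]],"yaw":[0,0,0]}' 20;python3 - <<'E'
from h import *
s=get_state();print(s["ee_pos"],s["contact_force"],s["moment"],s["width"])
save(img("side"),'d20.png',(230,210,450,380),3.5)
E
```

```text
clock: 22.2
ee_pos: [0.4477, -0.3127, 0.1416]
ee_rot: [1.975, -2.406, -0.042]
contact_force: [-0.3, -0.0, -0.4]
width: 0.0597
[ 0.44772731 -0.31269621  0.14155718] [-0.34536224 -0.00085326 -0.35019714] [-0.0470412  -0.05003306 -0.02882627] 0.05971245614306986
```

View pics/d20.png

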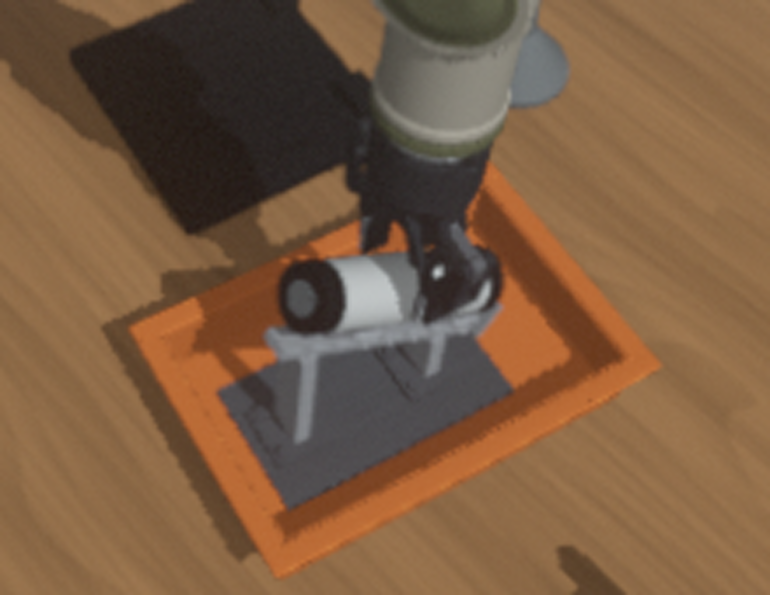

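The tube stays bedded without sliding. Opening fully and withdrawing.

```bash
python3 -m pendant '{"jaw":[0.085,0.085,0.085,0.085,0.085,0.085,0.085],"delta_pos":[[0,0,0],[0,0,-0.01],[0,0,-0.03],[0,0,-0.05],[0,0,-0.05],[0,0,-0.03],[0,0,0]],"yaw":[0,0,0,0,0,0,0]}' 20;python3 - <<'E'
from cr import *
s=get_state();print(s["ee_pos"],s["contact_force"],s["width"])
T=cradle();d=img("side");a=img("scene");w=img("wrist");save(w,'w21.png')
save(d,'d21.png',(230,210,450,380),3.5);save(a,'s21.png',(80,120,240,280),3.7)
x0=.010
X=np.array([[x0+.09,0,0],[x0+.09,0,.025],[x0-.09,0,.025],[x0-.11,0,0],[x0-.09,0.025,0],[x0-.09,-0.025,0],[x0+.09,0.025,0],[x0+.09,-0.025,0]])@T[:3,:3].T+T[:3,3]
for n,dd,b,k in(('d21',d,(230,210),3.5),('s21',a,(80,120),3.7),('w21',w,(0,0),1)):
    f=cv2.imread(f'pics/{n}.png')
    for r in (proj(dd,X)-b)*k: cv2.circle(f,tuple(r.astype(int)),3,(255,0,255),-1)
    cv2.imwrite(f'pics/{n}o.png',f)
E
```

```text
clock: 23.12
ee_pos: [0.4534, -0.314, 0.319]
ee_rot: [1.971, -2.407, -0.043]
contact_force: [0.2, 0.0, -0.7]
width: 0.0853
[ 0.45342609 -0.31402118  0.31899653] [ 0.17167126  0.01936589 -0.74147375] 0.08528468920417134
```

View pics/d21o.png

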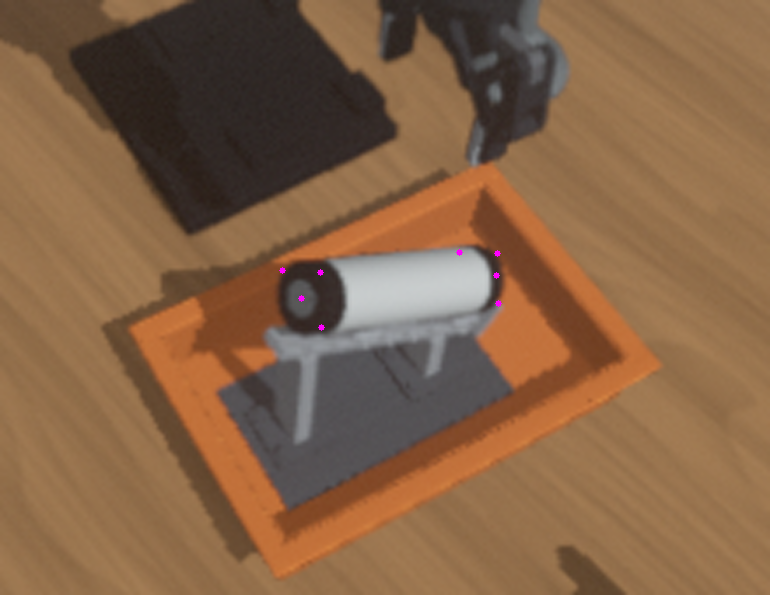

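View pics/s21o.png

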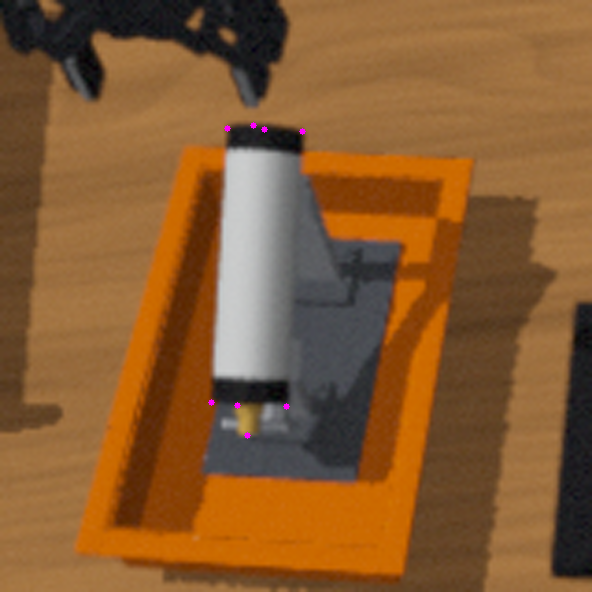

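View pics/w21o.png

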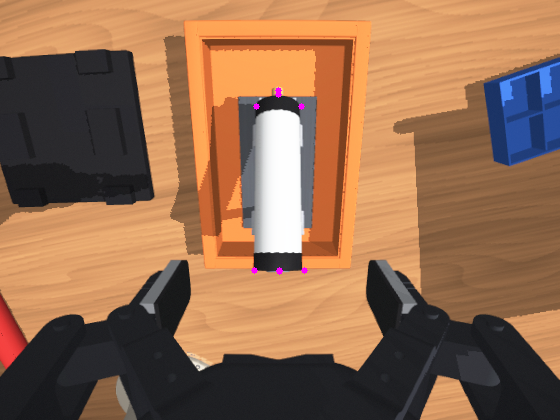

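```bash
python3 - <<'E'
from h import *
a=img("scene");d=img("side");save(a,'s22.png');f=cv2.imread('pics/s22.png')
c=np.array([0.497,0.340]);th=np.radians(-13.0);u=np.array([np.cos(th),np.sin(th)]);v=np.array([-u[1],u[0]])
X=[]
for x in(-.09,.09):
    for y,z in((.025,.068),(-.025,.068),(0,.093)): X.append([*(c+u*x+v*y),z])
X.append([*(c-u*.11),.068])
g=cv2.resize(cv2.imread('pics/s22.png')[150:270,350:470],None,fx=4,fy=4,interpolation=cv2.INTER_CUBIC)
for r in (proj(a,X)-[350,150])*4: cv2.circle(g,tuple(r.astype(int)),3,(255,0,255),-1)
save(d,'t.png');e=cv2.resize(cv2.imread('pics/t.png')[120:240,150:270],None,fx=4,fy=4,interpolation=cv2.INTER_CUBIC)
for r in (proj(d,X)-[150,120])*4: cv2.circle(e,tuple(r.astype(int)),3,(255,0,255),-1)
cv2.imwrite('pics/v22.png',cv2.resize(np.hstack([g,e]),None,fx=.8,fy=.8))
E
```

```text
(no output)
```

View pics/v22.png

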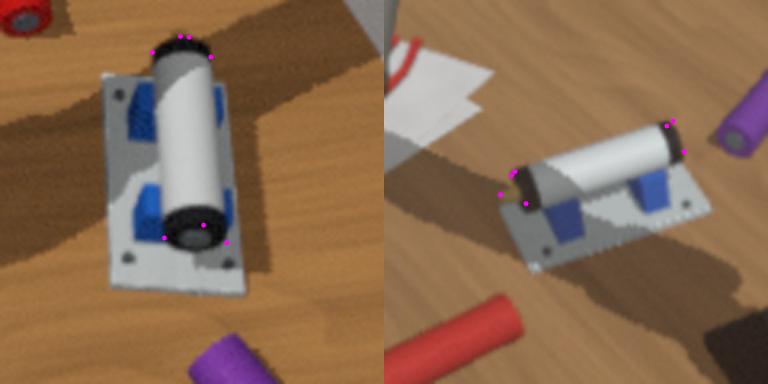

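View pics/s22.png

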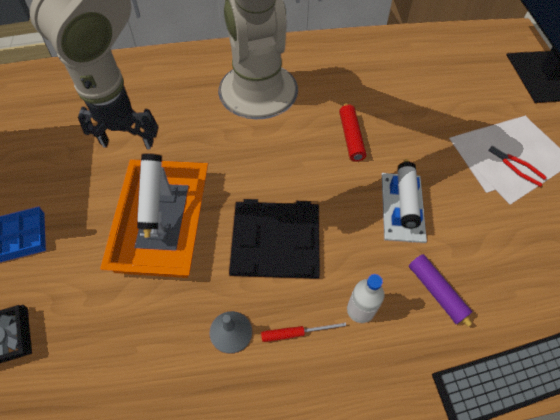

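The V-block tube matches its bedded outline in both views. In the full scene the bottle (363,300), funnel (231,330) and screwdriver (300,333) have not moved. Handing in.

```bash
python3 -c "
from cell import *
print(job_done())"
```

```text
the job is handed in; nothing more can be done
None
```

The job is handed in at about 23 s of the 54 s. Both reservoirs looked correctly placed in my last checks; the system gave no verdict.

- **Light one:** The reservoir nearer the robot weighed about 2.2 N. I laid it across the blue V-blocks and released it once it bore on them. The scene and side pictures match a bedded tube, and it lies about 5 mm off centre along the groove.
- **Heavy one:** The farther reservoir weighed about 5 N. I lowered it onto the upper saddle so that it turned in the grip to the cradle's slope, with the valve at the low end. It did not slide when released. All three cameras match a bedded tube about 10–12 mm up-slope of centre, within the 25 mm allowed.
- **Bystanders:** The bottle, funnel and screwdriver look unmoved, and the gripper is open and clear of everything.

- **What went wrong:** On each reservoir the first grip was too high and the fingers slid up the tube, with up to 23 N on the wrist for the first. I opened and gripped lower each time.
- **Small disagreements:** The light tube read slightly above its 1.96 N maximum, which is within sensor noise. The wrist camera put the V-block groove about 1° off the other views, and its plate centre about 5 mm off.

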